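# Restock the ratchet feeder rack

### The job

Restock the row of tins in the white feeder rack: lift the pawl and flip it right over off the toothed bar, draw the bar and its pusher all the way back to the stop, pull the two old tins that stand in the lane forward against the front lip, and only then stand every new tin from the table in the lane behind them. Then push the bar forward until the whole row is packed snugly against the lip with no gaps, and flip the pawl back down into the teeth. All tins must end upright in the lane, and everything else on the table stays where it is.

Things in the scene. Friction and masses are not known exactly. Their poses are not given: they have to be found in the camera images.
- rack: white feeder rack fixed to the table. Origin at table height, on the lane centreline under the inner face of the front lip; y runs back along the lane, x across, z up. Lane floor z 10 mm; 70 wide between rails 5 thick with tops at z 22, y 0 to 335; lip top z 36. Base 10 thick, x -48 to 78, y -15 to 460. The toothed bar lies outside the +x rail (x 44 to 60, tooth tips z 36)
- bar (a joint): slide of the toothed bar with its pusher, m, along rack y: the pusher's front face stands at rack y = 0.150 + this value. 0 = fully forward, 0.165 = fully withdrawn (stop). Moves with about 3 N, stays where left; its tail reaches 205 mm behind the face. With the pawl down it ratchets forward freely (teeth 15 mm apart) but cannot be drawn back
- pusher_face (a point): middle of the pusher's front face (an upright aluminium plate 56 wide, 8 thick, standing in the lane, z 13 to 71 above the table); moves with the bar
- bar_handle (a point): grip point of the bar's black upright handle, 24 across the lane (rack x), 14 along it, from z 36 up to z 102; point on its axis at z 85. It stands 34 mm behind the pusher's front face, on the lane's centreline; moves with the bar
- pawl (a joint): hinge of the steel pawl, rad: about 0 to 0.12 = down in the teeth, growing as its knob is lifted and swung up and back towards rack +y; 2.0 = stop, flipped over. It falls shut by its own weight below about 1.1 and stays up beyond about 1.5
- pawl_knob (a point): centre of the pawl's black cross knob, a cylinder of diameter 16 and length 28 lying along rack x (its ends can be pinched across rack x); the pawl's arm under it is 12 wide. With the pawl at 0 it lies 70 mm before the pivot (rack -y) and 10 mm above it, 72 mm above the table; it circles about the pivot
- pawl_pivot (a point): the pawl's pivot, axis along rack x, at rack (52, 430, 62) mm, between two steel cheeks 34 mm apart over their outer faces, tops at z 72
- old1: tin can, diameter 56, height 68, about 0.25 kg, bottom-heavy; origin at the centre of its underside, z up along its axis. An old tin: it stands in the lane at the start
- old2: tin can, diameter 56, height 68, about 0.25 kg, bottom-heavy; origin at the centre of its underside, z up along its axis. An old tin: it stands in the lane at the start
- new1: tin can, diameter 56, height 68, about 0.25 kg, bottom-heavy; origin at the centre of its underside, z up along its axis. A new tin: it stands on the table at the start; two or three of the new tins are present
- new2: tin can, diameter 56, height 68, about 0.25 kg, bottom-heavy; origin at the centre of its underside, z up along its axis. A new tin: it stands on the table at the start; two or three of the new tins are present
- new3: tin can, diameter 56, height 68, about 0.25 kg, bottom-heavy; origin at the centre of its underside, z up along its axis. A new tin: it stands on the table at the start; two or three of the new tins are present
- tape_roll: bystander: roll of tape lying flat, diameter 80, 24 high; origin at the centre of its underside
- jar: bystander: jar, diameter 72, 130 high; origin at the centre of its underside
- ornament: bystander: green glass ornament, diameter 84, 94 high; origin at the centre of its underside
- stapler: bystander: stapler, 130 long; origin at the centre of its underside
- marker: bystander: black marker pen, 120 long; origin at the centre of its underside
- wood_shim: bystander: wooden shim 130 x 45 x 12; origin at the centre of its underside
- mug: bystander: white mug, diameter 80, 90 high; origin at the centre of its underside

How it is judged:
On the way, in this order (a step that is already met when the one before it is completed fails the run):
1. the pawl is flipped over, clear of the teeth (value of joint pawl above 1.3 rad), for 0.2 s.
2. the bar is drawn all the way back (value of joint bar above 0.155 m), for 0.2 s.
3. both old tins stand upright at the front of the lane, the first at the lip, the second behind it (x of old1 in the frame of rack between -0.015 and 0.015 m and z of old1 in the frame of rack between 0.003 and 0.018 m and angle between each of old1, old2's own z axis and vertical below 0.12 rad and y of old1 in the frame of rack between 0.015 and 0.1 m and x of old2 in the frame of rack between -0.015 and 0.015 m and z of old2 in the frame of rack between 0.003 and 0.018 m and y of old2 in the frame of rack between 0.015 and 0.1 m), for 0.2 s.
4. every new tin stands upright in the lane behind the old ones (x of new1 in the frame of rack between -0.015 and 0.015 m and z of new1 in the frame of rack between 0.003 and 0.018 m and angle between each of new1, new2, new3's own z axis and vertical below 0.12 rad and y of new1 in the frame of rack between 0.1 and 0.32 m and x of new2 in the frame of rack between -0.015 and 0.015 m and z of new2 in the frame of rack between 0.003 and 0.018 m and y of new2 in the frame of rack between 0.1 and 0.32 m and x of new3 in the frame of rack between -0.015 and 0.015 m and z of new3 in the frame of rack between 0.003 and 0.018 m and y of new3 in the frame of rack between 0.1 and 0.32 m), for 0.2 s.
At the end, for the whole second after the job is handed in: All tins stand upright (within 7 deg) on the lane floor; the two old tins are foremost at the lip and the new ones right behind, packed (less than about 15 mm of slack in the whole row); the pusher's face is within 14 mm of the last tin; the pawl is down in the teeth (below 0.2 rad) (all of step 3 and all of step 4 and y of any of new1, new2, new3 in the frame of rack below 0.158 m and y of each of new1, new2, new3 in the frame of rack below 0.272 m and (horizontal distance between new1 and new2 below 0.066 m or horizontal distance between new1 and new3 below 0.066 m) and (horizontal distance between new2 and new1 below 0.066 m or horizontal distance between new2 and new3 below 0.066 m) and (horizontal distance between new3 and new1 below 0.066 m or horizontal distance between new3 and new2 below 0.066 m) and (horizontal distance between pusher_face and new1 below 0.042 m or horizontal distance between pusher_face and new2 below 0.042 m or horizontal distance between pusher_face and new3 below 0.042 m) and value of joint pawl below 0.2 rad); the robot touches nothing.
It fails at once if a bystander (tape roll, jar, ornament, stapler, marker, wood shim, mug) is moved more than 4 cm (distance of any of tape_roll, jar, ornament, stapler, marker, wood_shim, mug from where it was at the start of the episode above 0.04 m).
Of new1, new2, new3 only 2 to 3 are there at a start; the rules pass over those that are not, and their reading is None.
At some moment in a run one of new1, new2, new3 may be knocked a few centimetres aside while the robot is not near it.
It also fails if it takes over 208 s, if anything falls off the work surface, if the arm or the gripper's body presses on something with over 40 N, if the wrist force passes 120 N, or if a joint passes its speed limit or range.

### The arm

A 6-joint arm with a two-finger parallel gripper is mounted at the origin on the work surface. World frame = base frame: x ahead of the robot, y to its left, z up, the work surface at z = 0. Lengths are in m, angles in rad, forces in N, time in s.
With the tool pointing down it reaches from about 0.375 to 0.975 m from the base axis. Payload 3.8 kg.
Tool frame: the origin (TCP) lies at the centre of the arm's flange, where the gripper is bolted on; the fingertips stand 173 mm ahead of it and the grasp point (between the pads) lies 155 mm ahead of it; z points along the fingers, y is the direction in which the jaws open and shut (so a half turn about z gives the same grasp; the last joint's range is limited). The gripper opens to 85 mm and grips with 20 to 120 N. Pads are 22 mm wide; open, the fingers measure 114 mm over their backs; the gripper's body (76 mm by 85 mm) begins 54 mm behind the grasp point. The pads swing forward as they close: fully open they stand 13 mm farther back than shut.
Start: joints at [-1.302, 0.264, 1.604, -0, 1.274, -0.037], TCP at [0.203, -0.644, 0.405] pointing down, gripper open.
Joint ranges: [-2.63, 2.63], [-0.94, 2.18], [0.31, 2.57], [-1.31, 4.45], [0, 2.66], [-2.55, 2.55]. Speed limits (rad/s): [2.57, 2.57, 3.14, 3.14, 3.14, 3.14].

### API

Orientations are given as a unit quaternion [x, y, z, w].
In Python, from station import manip gives the robot as it stands.
- The arm moves only by the tool carry_out, never from a script. Its argument "plan" is text: rows parted by semicolons, each of 6 numbers parted by spaces: the shift along the tool's x, y, z in mm, then the turn, a rotation vector about the tool's x, y, z in degrees. In form: x y z rx ry rz; .... A call has 1 to 8 rows; each row shifts and turns the commanded pose from where the row before left it, along the tool's axes as they then stand; what a row does not reach is not made up. A row lasts 1/12 s, in which the tool goes at most 41.7 mm and 7.16 degrees, less where a joint would pass 70% of its speed; a pose out of reach is approached as far as the arm can. A call is refused whole if a number of a shift passes 41.7 or a number of a turn 7.16, either way. A call with a gripper value outside its range is refused whole. "jaw" is the opening, from 0 (shut) to 1 (fully open), set as the call begins (left out, the last holds). The fingers move at their own pace and stop on an object; "newtons" is the grip in N (left out, the last holds). Time passes only in rows, so rows that do not move let the fingers close. It gives the time, the measured TCP pose, the force and the opening at its end, in the units of the state.
- manip.sense(): the state, without advancing time (a new reading comes with each control period).
- manip.get_image(name): name is "scene" or "top" or "wrist"; returns the picture (400x640x3 uint8, red, green, blue); there is no depth.
- manip.camera_model(name): a dict with "fx", "fy", "cx", "cy" (pixels), "cam_to_world" (4x4, takes a point from camera to world coordinates). Camera axes: x right, y down, z forward; pixel columns grow to the right and rows downward; lengths in m; the calibration is good to about 2 mm. A picture is of the moment at which its call begins: read the wrist's pose just before it. camera_model takes no time and is no camera call; for the wrist camera it gives the pose at the moment of the call.
- manip.finish_job(): hands the job in, once; it reports no verdict.
The state is a dict: "t": time; "joint_positions": joint angles; "qd": joint speeds; "joint_efforts": joint torques, N m; "ee_pos": TCP position; "tcp_rot": TCP orientation; "force": force on the tool from outside, world axes, zero at the start; "moment": the same for the moment, N m; "opening": finger opening in m.
Only numpy, scipy, OpenCV 4.12 (cv2) and the standard library are available. Lean on these libraries where they do the work, as an engineer would, in place of code of your own. Each camera call takes 0.05 s, during which the arm holds its last target.

## Working session

There is one attempt and no reset: what is moved stays moved. The work goes in short steps, Python scripts to look and compute and a tool call to move; the robot and the scene stay as the last step left them, time stands still between calls to the robot, and variables do not carry over. Pictures are saved under pics/ and viewed, and the job is handed in when it is done.

Besides the shell and the picture viewer there is one more tool, called as a command line: name --argument value ..., lists and objects as JSON in quotes. carry_out: Moves the arm, as the interface text tells. Its arguments: {"type":"object","properties":{"plan":{"type":"string"},"jaw":{"type":"number"},"newtons":{"type":"number"}},"required":["plan"]}

```bash
ls; mkdir -p pics; python3 - <<'E'
from station import manip
import cv2
print(manip.sense())
for n in ["scene","top","wrist"]:
    im=manip.get_image(n); cv2.imwrite(f"pics/{n}0.png",im[:,:,::-1]); m=manip.camera_model(n); print(n,m)
E
```

```text
pics
{'t': 0.0, 'joint_positions': array([-1.30191705e+00,  2.64749251e-01,  1.60540995e+00,  2.75256237e-05,
        1.27370751e+00, -3.68944002e-02]), 'qd': array([-9.33538648e-05, -4.56011791e-04, -1.45079607e-04,  1.99327880e-05,
       -1.54254576e-03, -8.05868157e-04]), 'joint_efforts': array([ 3.20944513e-03, -5.15108728e+01, -3.67313755e+01,  3.22911183e-04,
        1.26979940e-02,  2.30150427e-06]), 'ee_pos': array([ 0.20310708, -0.64334258,  0.40334481]), 'tcp_rot': array([ 9.88335531e-01,  1.52287834e-01, -1.18524630e-04, -1.13091385e-03]), 'force': array([0.0045479 , 1.01691181, 0.25953018]), 'moment': array([ 0.05139487,  0.0026869 , -0.01461221]), 'opening': 0.08566778440181358}
scene {'fx': 437.11996809885164, 'fy': 437.11996809885164, 'cx': 323.2297525343781, 'cy': 197.62622406179977, 'cam_to_world': array([[-0.58274531,  0.58225217, -0.56691297,  1.3919941 ],
       [ 0.8126524 ,  0.41581244, -0.40828433,  0.50138944],
       [-0.00199497, -0.69862896, -0.71548137,  1.1367023 ],
       [ 0.        ,  0.        ,  0.        ,  1.        ]])}
top {'fx': 449.90557283343566, 'fy': 449.90557283343566, 'cx': 321.9884118693264, 'cy': 201.04198609133908, 'cam_to_world': array([[-0.02986053, -0.99657577,  0.07710438,  0.47870997],
       [-0.99947328,  0.03074992,  0.01037328, -0.10202954],
       [-0.01270871, -0.07675401, -0.99696906,  1.2161451 ],
       [ 0.        ,  0.        ,  0.        ,  1.        ]])}
wrist {'fx': 293.1568796235635, 'fy': 293.1568796235635, 'cx': 316.17598506718457, 'cy': 202.29342294209755, 'cam_to_world': array([[ 0.30206168, -0.90095474, -0.31151131,  0.28491902],
       [-0.95328689, -0.28605774, -0.09703135, -0.61862039],
       [-0.00168936,  0.3262691 , -0.94527542,  0.3735505 ],
       [ 0.        ,  0.        ,  0.        ,  1.        ]])}
```

View pics/top0.png

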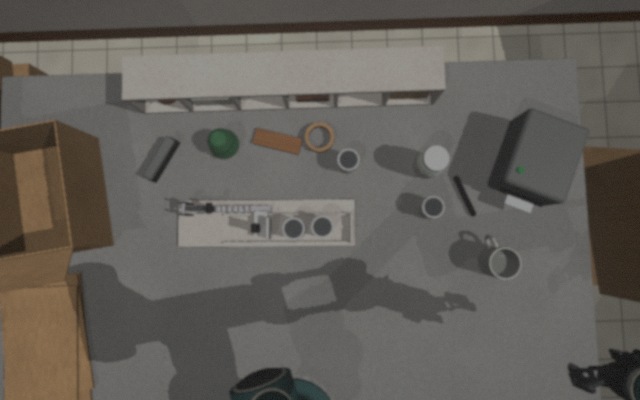

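View pics/scene0.png

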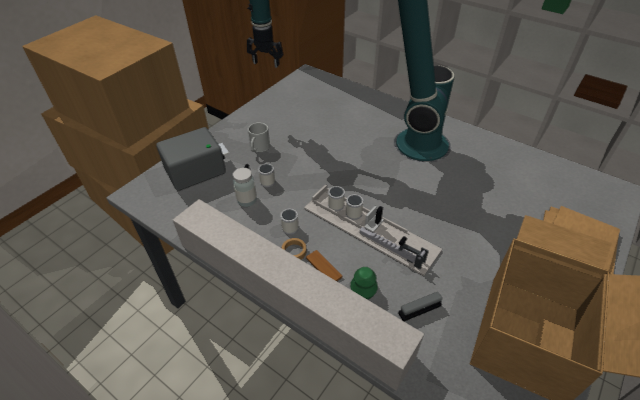

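View pics/wrist0.png

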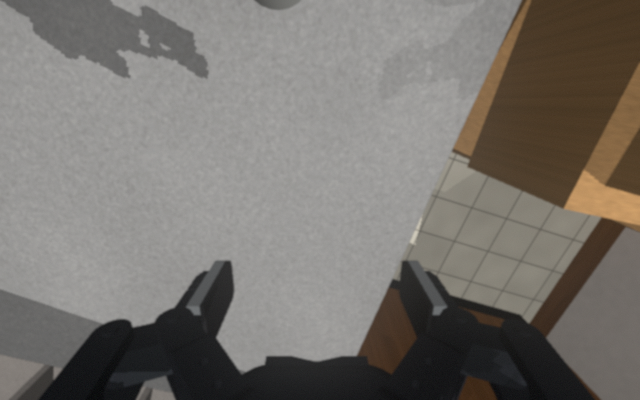

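```bash
cat > h.py <<'E'
import numpy as np, cv2
from station import manip
from scipy.spatial.transform import Rotation as R
def ray(n,u,v,z,m=None):
    m=m or manip.camera_model(n); T=m["cam_to_world"]
    d=T[:3,:3]@np.array([(u-m["cx"])/m["fx"],(v-m["cy"])/m["fy"],1]); o=T[:3,3]
    return o+d*(z-o[2])/d[2]
def proj(n,P,m=None):
    m=m or manip.camera_model(n); T=m["cam_to_world"]
    p=np.linalg.inv(T)@np.append(P,1); return np.array([m["fx"]*p[0]/p[2]+m["cx"],m["fy"]*p[1]/p[2]+m["cy"]])
E
python3 - <<'E'
import cv2
im=cv2.imread("pics/top0.png")
cv2.imwrite("pics/t0a.png",cv2.resize(im[185:265,165:365],None,fx=4,fy=4,interpolation=cv2.INTER_CUBIC))
cv2.imwrite("pics/t0b.png",cv2.resize(im[100:290,330:530],None,fx=3,fy=3,interpolation=cv2.INTER_CUBIC))
E
```

```text
(no output)
```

View pics/t0a.png

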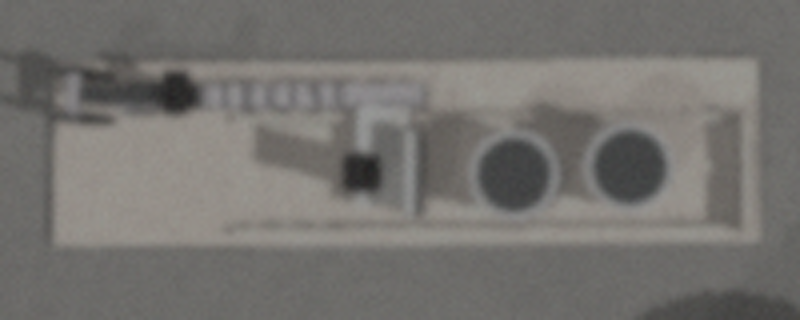

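View pics/t0b.png

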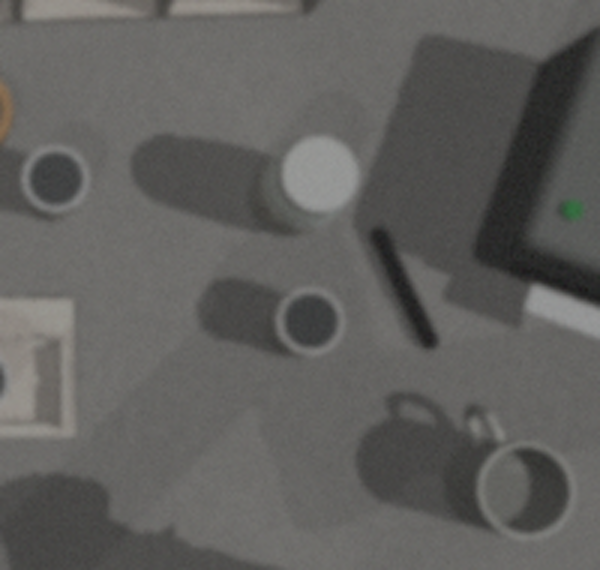

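```bash
python3 - <<'E'
from h import *
f=lambda u,v:(165+(u+.5)/4-.5,185+(v+.5)/4-.5)
C=[((53,60),(78,460)),((53,245),(-48,460)),((758,60),(78,-15)),((758,243),(-48,-15))]
W=np.array([ray("top",*f(*c[0]),.010)[:2] for c in C]); Rk=np.array([c[1] for c in C])/1000.
a=W-W.mean(0); b=Rk-Rk.mean(0)
th=np.arctan2((b[:,0]*a[:,1]-b[:,1]*a[:,0]).sum(),(a*b).sum()); 
M=np.array([[np.cos(th),-np.sin(th)],[np.sin(th),np.cos(th)]]); o=W.mean(0)-M@Rk.mean(0)
print("rack",o,np.degrees(th)); print((W-(Rk@M.T+o))*1000)
tr=lambda p: M.T@(p[:2]-o)*1000
print("old",tr(ray("top",*f(515,172),.078)),tr(ray("top",*f(628,165),.078)))
print("handle top",tr(ray("top",*f(361,172),.102)),"knob",tr(ray("top",*f(177,92),.080)), "pusher top front edge",tr(ray("top",*f(417,168),.071)))
g=lambda u,v:(330+(u+.5)/3-.5,100+(v+.5)/3-.5)
for k,p in dict(newA=(55,179),newB=(310,321)).items(): w=ray("top",*g(*p),.068); print(k,w,tr(w))
print("jar",ray("top",*g(319,174),.13),"mug",ray("top",*g(525,490),.09),"marker",ray("top",*g(380,235),.01),ray("top",*g(432,342),.01), ray("top",*g(460,340),.2))
E
```

```text
rack [ 0.49753957 -0.15897315] -1.6199942887977552
[[-0.68000512  0.82377782]
 [ 0.91026086 -2.09381298]
 [-1.93882797  0.25372335]
 [ 1.70857223  1.01631181]]
old [6.73582360e-03 1.43161667e+02] [ 4.29153546 71.73300365]
handle top [ -0.25054514 236.79514269] knob [ 51.04648574 357.84840592] pusher top front edge [  2.78774836 206.12931578]
newA [ 0.67315963 -0.16028661  0.068     ] [175.58699621   3.6519299 ]
newB [ 0.54440276 -0.37253911  0.068     ] [  52.88206589 -212.15574862]
jar [ 0.65990054 -0.37101963  0.13      ] mug [ 0.39835305 -0.53706975  0.09      ] marker [ 0.62297263 -0.4525009   0.01      ] [ 0.52567733 -0.49356081  0.01      ] [ 0.51914082 -0.4528753   0.2       ]
```

```bash
cat >> h.py <<'E'
O=np.array([0.4975,-0.1590]); TH=np.radians(-1.62)
def r2w(x,y,z): # rack mm -> world m
    c,s=np.cos(TH),np.sin(TH); return np.array([O[0]+(c*x-s*y)/1e3,O[1]+(s*x+c*y)/1e3,z/1e3])
def w2r(p):
    c,s=np.cos(TH),np.sin(TH); d=(np.asarray(p[:2])-O)*1e3; return np.array([c*d[0]+s*d[1],-s*d[0]+c*d[1],p[2]*1e3 if len(p)>2 else 0])
# target orientation: tool x=rack y, tool y=rack x, z down
c,s=np.cos(TH),np.sin(TH); RT=R.from_matrix(np.array([[-s,c,0],[c,s,0],[0,0,-1]]))
L=155
def where(verb=True):
    S=manip.sense(); q=R.from_quat(S["tcp_rot"]); g=np.array(S["ee_pos"])+q.apply([0,0,L/1e3])
    if verb: print("t",round(S["t"],2),"grasp rack mm",w2r(g).round(1),"rotvec to RT (tool,deg)",(q.inv()*RT).as_rotvec(degrees=True).round(2),"F",S["force"].round(1),"open",round(S["opening"]*1e3,1))
    return S,q,g
def delta(x,y,z):
    S,q,g=where(); d=q.inv().apply(r2w(x,y,z)-g)*1e3; print("delta tool",d.round(1)); return d
def sim(plan,n=1):
    S,q,g=where(False); p=np.array(S["ee_pos"])
    for r in plan*n:
        p=p+q.apply(np.array(r[:3])/1e3); q=q*R.from_rotvec(r[3:],degrees=True)
    print("tcp",p.round(3),"grasp rack",w2r(p+q.apply([0,0,L/1e3])).round(1),"rot left",(q.inv()*RT).as_rotvec(degrees=True).round(2))
def snap(n,f,crop=None,k=1):
    im=manip.get_image(n)[:,:,::-1]
    if crop: a,b,c_,d=crop; im=im[b:d,a:c_]
    cv2.imwrite("pics/"+f,cv2.resize(im,None,fx=k,fy=k,interpolation=cv2.INTER_CUBIC))
E
python3 - <<'E'
from h import *
where(); print(r2w(52,360,72))
for n in (8,16,24): sim([[40,0,0,0,0,-2.95]],n)
for n in (8,16,24): sim([[40,-4,0,0,0,-2.95]],n)
E
```

```text
t 0.15 grasp rack mm [-280.7 -492.3  248.6] rotvec to RT (tool,deg) [-9.000e-02 -7.000e-02 -7.086e+01] F [ 0.4 -0.4  0.2] open 85.6
[0.55965662 0.19938604 0.072     ]
tcp [ 0.484 -0.495  0.404] grasp rack [  -4.  -336.   248.7] rot left [ -0.07  -0.08 -47.26]
tcp [ 0.682 -0.246  0.404] grasp rack [187.  -82.  249.1] rot left [ -0.05  -0.09 -23.66]
tcp [0.764 0.061 0.405] grasp rack [260.3 227.2 249.6] rot left [-0.03 -0.1  -0.06]
tcp [ 0.469 -0.467  0.404] grasp rack [ -19.6 -308.3  248.8] rot left [ -0.07  -0.08 -47.26]
tcp [ 0.642 -0.199  0.404] grasp rack [145.9 -35.2 249.2] rot left [ -0.05  -0.09 -23.66]
tcp [0.694 0.117 0.405] grasp rack [188.3 281.3 249.7] rot left [-0.03 -0.1  -0.06]
```

carry_out --plan "40 -8 0 0 0 -3; 40 -8 0 0 0 -3; 40 -8 0 0 0 -3; 40 -8 0 0 0 -3; 40 -8 0 0 0 -3; 40 -8 0 0 0 -3; 40 -8 0 0 0 -3; 40 -8 0 0 0 -3" --jaw 0.6

```text
t: 0.82
ee_pos: [0.4551, -0.4368, 0.4043]
tcp_rot: [0.935, 0.356, -0.0, -0.0]
force: [0.4, -0.9, 0.1]
opening: 0.0513
```

carry_out --plan "40 -8 0 0 0 -3; 40 -8 0 0 0 -3; 40 -8 0 0 0 -3; 40 -8 0 0 0 -3; 40 -8 0 0 0 -3; 40 -8 0 0 0 -3; 40 -8 0 0 0 -3; 40 -8 0 0 0 -3"

```text
t: 1.48
ee_pos: [0.5998, -0.1469, 0.4044]
tcp_rot: [0.84, 0.542, -0.0, -0.0]
force: [-0.2, -0.3, -0.2]
opening: 0.0514
```

```bash
python3 - <<'E'
from h import *
delta(52,360,120)
for y in (-8,-14): sim([[40,y,10,0,0,-2.9]],8)
E
```

```text
t 1.48 grasp rack mm [101.9  15.  249.4] rotvec to RT (tool,deg) [-1.000e-02 -0.000e+00 -2.271e+01] F [-0.2 -0.3 -0.2] open 51.4
delta tool [ 299.  -179.2  129.4]
tcp [0.616 0.177 0.324] grasp rack [108.9 339.1 169.4] rot left [-0.01 -0.    0.49]
tcp [0.57  0.189 0.324] grasp rack [ 62.4 349.5 169.4] rot left [-0.01 -0.    0.49]
```

carry_out --plan "38 -15 8 0 0 -2.9; 38 -15 8 0 0 -2.9; 38 -15 8 0 0 -2.9; 38 -15 8 0 0 -2.9; 38 -15 8 0 0 -2.9; 38 -15 8 0 0 -2.9; 38 -15 8 0 0 -2.9; 38 -15 8 0 0 -2.9"

```text
t: 2.15
ee_pos: [0.5578, 0.1751, 0.3401]
tcp_rot: [0.714, 0.7, 0.0, -0.0]
force: [0.4, 0.7, -0.5]
opening: 0.0514
```

```bash
python3 - <<'E'
from h import *
delta(52,360,90)
snap("wrist","w1.png"); m=manip.camera_model("wrist")
print(proj("wrist",r2w(52,360,72)),proj("wrist",r2w(38,360,72)),proj("wrist",r2w(66,360,72)), proj("wrist",r2w(52,430,62)))
E
```

```text
t 2.15 grasp rack mm [ 50.9 335.7 185.1] rotvec to RT (tool,deg) [ 0.   -0.    0.48] F [ 0.4  0.7 -0.5] open 51.4
delta tool [24.3  1.3 95.1]
[321.32250833 184.9425725 ] [304.5528705  184.67495979] [338.09377337 185.21021119] [323.00622209  96.02747703]
```

View pics/w1.png

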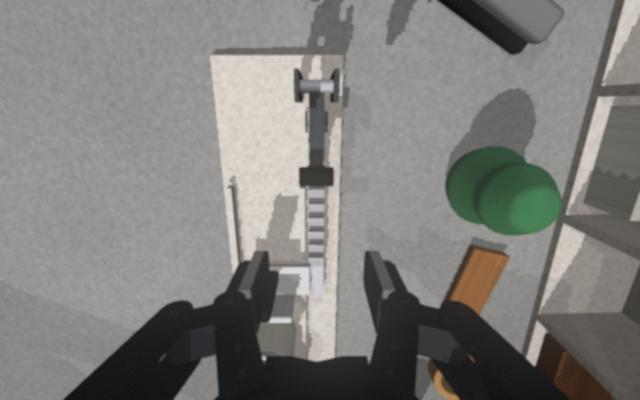

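```bash
python3 - <<'E'
from h import *
delta(52,360,90)
print(proj("wrist",r2w(52,360,72)), proj("wrist",r2w(52,430,62)))
snap("wrist","w1.png",(200,50,440,300),3)
where()
E
```

```text
t 2.2 grasp rack mm [ 46.9 342.  183.1] rotvec to RT (tool,deg) [-0.3  -0.25  0.79] F [-2.2  3.4 -1.2] open 51.1
delta tool [17.5  5.8 93.1]
[321.32250833 184.9425725 ] [323.00622209  96.02747703]
t 2.25 grasp rack mm [ 48.1 338.7 183.5] rotvec to RT (tool,deg) [-0.26 -0.06  0.73] F [-0.4 -0.1  0.1] open 51.2
```

View pics/w1.png

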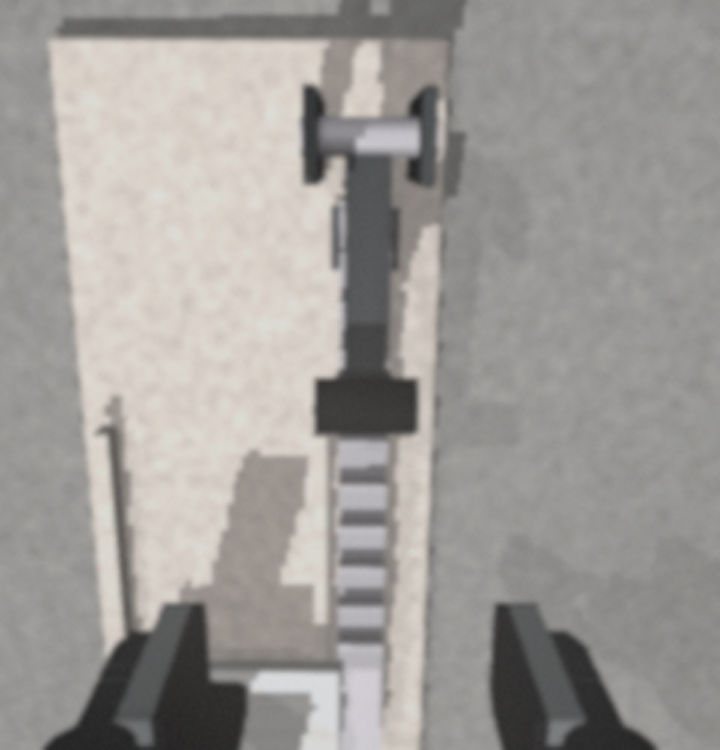

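carry_out --plan "15 3 30 0 0 0.7; 0 0 30 0 0 0; 0 0 0 0 0 0; 0 0 0 0 0 0; 0 0 0 0 0 0"

```text
t: 2.67
ee_pos: [0.5624, 0.1876, 0.2816]
tcp_rot: [0.72, 0.694, 0.0, 0.0]
force: [1.2, 0.9, 0.2]
opening: 0.051
```

```bash
python3 - <<'E'
from h import *
delta(52,360,72)
m=manip.camera_model("wrist")
print(proj("wrist",r2w(52,360,72)), proj("wrist",r2w(52,430,62)))
snap("wrist","w2.png",(200,50,440,300),3)
print(proj("wrist",r2w(52,360,72)), proj("wrist",r2w(52,430,62)))
where()
E
```

```text
t 2.67 grasp rack mm [ 55.1 348.2 126.6] rotvec to RT (tool,deg) [ 0.03  0.   -0.41] F [1.2 0.9 0.2] open 51.0
delta tool [11.7 -3.2 54.6]
[308.73822979 216.47322648] [307.49290952 104.27108699]
[307.48932763 216.30235538] [306.11101881 104.69069236]
t 2.72 grasp rack mm [ 55.9 348.4 127.5] rotvec to RT (tool,deg) [ 0.14 -0.03 -0.42] F [ 0.8 -0.9  0.2] open 51.1
```

View pics/w2.png

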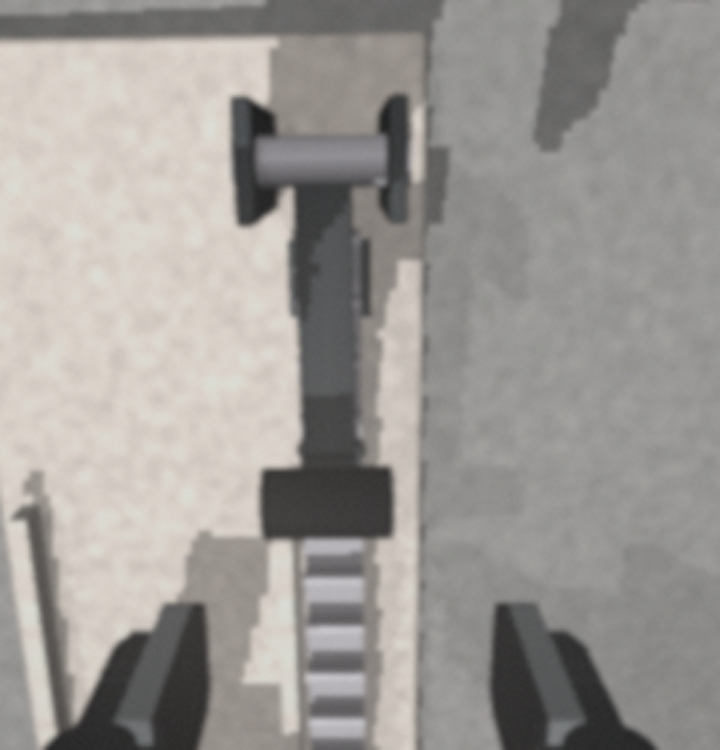

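carry_out --plan "11 -3 27 0 0 -0.4; 0 0 27 0 0 0; 0 0 0 0 0 0; 0 0 0 0 0 0"

```text
t: 3.05
ee_pos: [0.5591, 0.1987, 0.227]
tcp_rot: [0.717, 0.697, -0.001, -0.0]
force: [0.3, -0.4, -0.1]
opening: 0.0516
```

```bash
python3 - <<'E'
from h import *
delta(52,360,72)
E
```

```text
t 3.05 grasp rack mm [ 51.3 359.2  72. ] rotvec to RT (tool,deg) [-0.08  0.04  0.  ] F [ 0.3 -0.4 -0.1] open 51.6
delta tool [ 0.8  0.7 -0. ]
```

carry_out --plan "0 0 0 0 0 0; 0 0 0 0 0 0; 0 0 0 0 0 0; 0 0 0 0 0 0; 0 0 0 0 0 0; 0 0 0 0 0 0" --jaw 0 --newtons 40

```text
t: 3.55
ee_pos: [0.5586, 0.1993, 0.2292]
tcp_rot: [0.717, 0.697, -0.001, -0.001]
force: [-7.5, -0.9, 7.1]
opening: 0.0272
```

```bash
python3 - <<'E'
from h import *
delta(52,360,72)
# arc rows
import numpy as np
a0=np.arctan2(10,70); r=70.7
prev=None
for a in np.linspace(0,1.9,17):
    y=430-r*np.cos(a0+a); z=62+r*np.sin(a0+a)
    if prev: print(round(a,2),round(y-prev[0],1),0,round(-(z-prev[1]),1))
    prev=(y,z)
E
```

```text
t 3.55 grasp rack mm [ 50.6 359.9  74.2] rotvec to RT (tool,deg) [-0.11 -0.01  0.  ] F [-7.5 -0.9  7.1] open 27.2
delta tool [0.1 1.4 2.2]
0.12 1.7 0 -8.2
0.24 2.6 0 -8.0
0.36 3.6 0 -7.6
0.48 4.4 0 -7.1
0.59 5.3 0 -6.5
0.71 6.0 0 -5.9
0.83 6.6 0 -5.1
0.95 7.2 0 -4.3
1.07 7.7 0 -3.4
1.19 8.0 0 -2.5
1.31 8.3 0 -1.5
1.42 8.4 0 -0.5
1.54 8.4 0 0.5
1.66 8.3 0 1.5
1.78 8.0 0 2.4
1.9 7.7 0 3.4
```

carry_out --plan "2 1 -8 0 0 0; 2.5 0 -8 0 0 0; 3.5 0 -7.5 0 0 0; 4.5 0 -7 0 0 0; 5.5 0 -6.5 0 0 0; 6 0 -6 0 0 0; 6.5 0 -5 0 0 0; 7 0 -4.5 0 0 0"

```text
t: 4.22
ee_pos: [0.5598, 0.236, 0.2792]
tcp_rot: [0.717, 0.697, -0.003, -0.001]
force: [-6.4, -2.8, -5.3]
opening: 0.0272
```

carry_out --plan "7.5 0 -3.5 0 0 0; 8 0 -2.5 0 0 0; 8.5 0 -1.5 0 0 0; 8.5 0 -0.5 0 0 0; 8.5 0 0.5 0 0 0; 8.5 0 1.5 0 0 0; 8 0 2.5 0 0 0; 0 0 0 0 0 0"

```text
t: 4.88
ee_pos: [0.5613, 0.2954, 0.2843]
tcp_rot: [0.717, 0.698, -0.002, -0.001]
force: [-11.2, -1.3, 5.6]
opening: 0.0271
```

```bash
python3 - <<'E'
from h import *
where()
snap("wrist","w3.png");snap("scene","s3.png",(340,160,480,300),4)
E
```

```text
t 4.88 grasp rack mm [ 50.2 456.  129.3] rotvec to RT (tool,deg) [-0.25  0.02  0.07] F [-11.2  -1.3   5.6] open 27.1
```

View pics/w3.png

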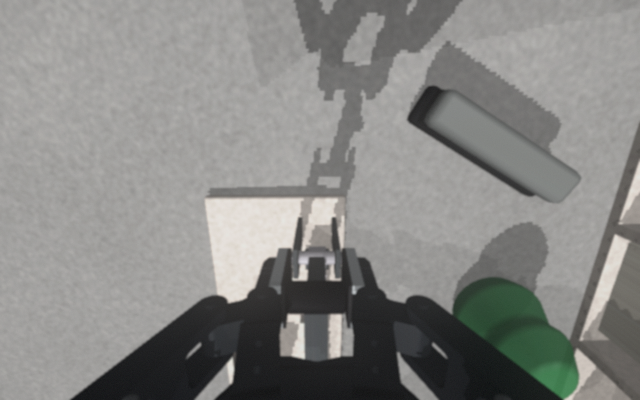

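View pics/s3.png

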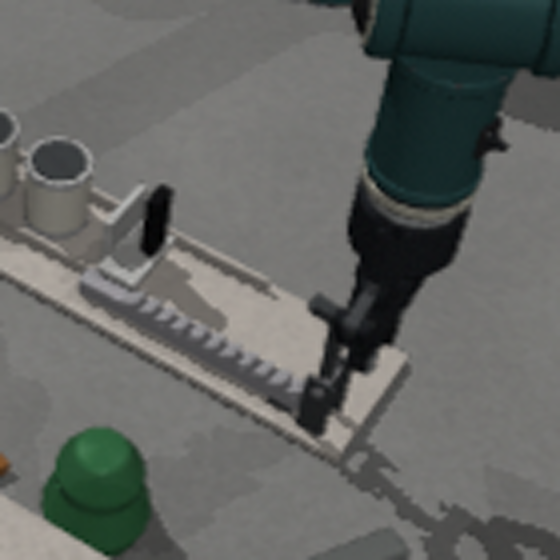

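carry_out --plan "5 0 2.5 0 0 0; 0 0 0 0 0 0; 0 0 0 0 0 0"

```text
t: 5.23
ee_pos: [0.5614, 0.2999, 0.2824]
tcp_rot: [0.717, 0.697, -0.001, -0.002]
force: [-12.6, -0.3, 7.1]
opening: 0.0271
```

carry_out --plan "0 0 0 0 0 0; 0 0 0 0 0 0; 0 0 0 0 0 0; 0 0 -20 0 0 0; 0 0 -25 0 0 0; 0 0 -5 0 0 0; 0 0 0 0 0 0" --jaw 0.6

```text
t: 5.82
ee_pos: [0.5647, 0.2998, 0.3341]
tcp_rot: [0.717, 0.697, 0.004, 0.001]
force: [-0.0, -0.5, 0.3]
opening: 0.0514
```

```bash
python3 - <<'E'
from h import *
snap("wrist","w4.png")
a=np.arctan2(10,70)+2; print(proj("wrist",r2w(52,430-70.7*np.cos(a),62+70.7*np.sin(a))))
print("handle");delta(0,237,85)
E
```

```text
[310.34546712 221.60419371]
handle
t 5.87 grasp rack mm [ 54.  460.4 177. ] rotvec to RT (tool,deg) [ 0.22 -0.11  0.03] F [ 0.2 -0.2 -0.5] open 51.2
delta tool [-223.6  -54.4   91.3]
```

View pics/w4.png

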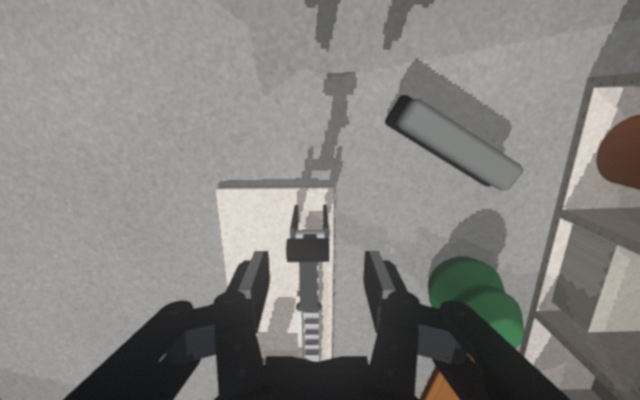

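```bash
python3 - <<'E'
from h import *
for t in (1.4,1.5,1.6,1.7,1.8,1.9,2.0):
  a=np.arctan2(10,70)+t; print(t,proj("wrist",r2w(52,430-70.7*np.cos(a),62+70.7*np.sin(a))).round())
snap("wrist","w5.png",(260,180,360,300),4)
E
```

```text
1.4 [310. 283.]
1.5 [310. 274.]
1.6 [310. 264.]
1.7 [310. 254.]
1.8 [310. 243.]
1.9 [310. 232.]
2.0 [310. 222.]
```

View pics/w5.png

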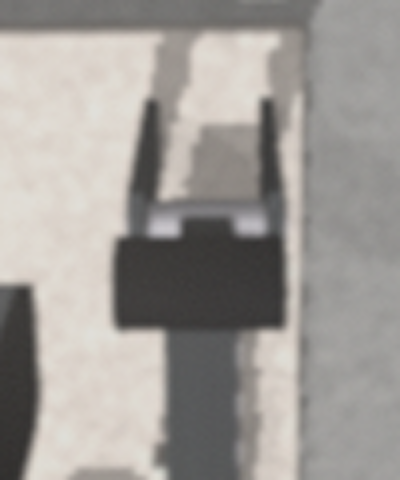

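carry_out --plan "-37 -9 0 0 0 0; -37 -9 0 0 0 0; -37 -9 10 0 0 0; -37 -9 10 0 0 0; -38 -9 5 0 0 0; -38 -9 0 0 0 0; 0 0 0 0 0 0; 0 0 0 0 0 0"

```text
t: 6.58
ee_pos: [0.5017, 0.0749, 0.3035]
tcp_rot: [0.718, 0.696, -0.001, -0.001]
force: [0.6, 0.3, 0.2]
opening: 0.051
```

```bash
python3 - <<'E'
from h import *
delta(0,237,85)
print(proj("wrist",r2w(0,237,102)))
snap("wrist","w6.png",(200,100,440,400),2)
E
```

```text
t 6.58 grasp rack mm [ -2.9 233.9 148.5] rotvec to RT (tool,deg) [-0.16  0.02 -0.19] F [0.6 0.3 0.2] open 51.0
delta tool [ 3.1  3.1 63.4]
[318.21669116 233.66176501]
```

View pics/w6.png

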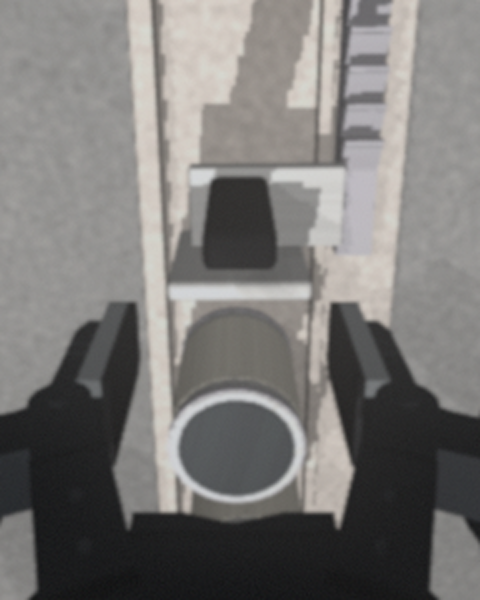

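carry_out --plan "5 3 21 0 0 0; 0 0 21 0 0 0; 0 0 21 0 0 0; 0 0 0 0 0 0; 0 0 0 0 0 0"

```text
t: 7.05
ee_pos: [0.5054, 0.0828, 0.2407]
tcp_rot: [0.716, 0.698, -0.001, -0.001]
force: [0.1, 0.3, 0.2]
opening: 0.0512
```

carry_out --plan "0 0 0 0 0 0; 0 0 0 0 0 0; 0 0 0 0 0 0; 0 0 0 0 0 0; 0 0 0 0 0 0; 0 0 0 0 0 0" --jaw 0 --newtons 50

```text
t: 7.55
ee_pos: [0.5043, 0.0823, 0.2434]
tcp_rot: [0.717, 0.697, -0.002, -0.002]
force: [-10.0, 1.3, 7.9]
opening: 0.0235
```

```bash
python3 - <<'E'
from h import *
delta(0,349,85)
E
```

```text
t 7.55 grasp rack mm [ -0.8 241.5  88.4] rotvec to RT (tool,deg) [-0.3  -0.04  0.05] F [-10.    1.3   7.9] open 23.5
delta tool [107.5   0.9   3.5]
```

carry_out --plan "6 0 0 0 0 0; 12 0 0 0 0 0; 16 0 0 0 0 0; 16 0 0 0 0 0; 16 0 0 0 0 0; 16 0 0 0 0 0; 12 0 0 0 0 0; 6 0 0 0 0 0"

```text
t: 8.22
ee_pos: [0.5067, 0.1827, 0.2435]
tcp_rot: [0.716, 0.698, -0.002, -0.002]
force: [-11.1, -2.9, 10.4]
opening: 0.0235
```

```bash
python3 - <<'E'
from h import *
delta(0,349,85)
E
```

```text
t 8.22 grasp rack mm [ -1.3 341.6  88.5] rotvec to RT (tool,deg) [-0.34  0.07  0.1 ] F [-11.1  -2.9  10.4] open 23.5
delta tool [7.4 1.4 3.4]
```

carry_out --plan "3 0 0 0 0 0; 3 0 0 0 0 0; 3 0 0 0 0 0; 2 0 0 0 0 0; 0 0 0 0 0 0"

```text
t: 8.63
ee_pos: [0.507, 0.1905, 0.2434]
tcp_rot: [0.716, 0.698, -0.005, 0.0]
force: [-12.4, -15.3, 13.6]
opening: 0.023
```

```bash
python3 - <<'E'
from h import *
delta(0,349,85)
snap("top","t7.png",(160,180,370,270),3)
E
```

```text
t 8.63 grasp rack mm [ -1.4 348.5  88.4] rotvec to RT (tool,deg) [-0.38  0.43  0.16] F [-12.4 -15.3  13.6] open 23.0
delta tool [0.5 1.4 3.4]
```

View pics/t7.png

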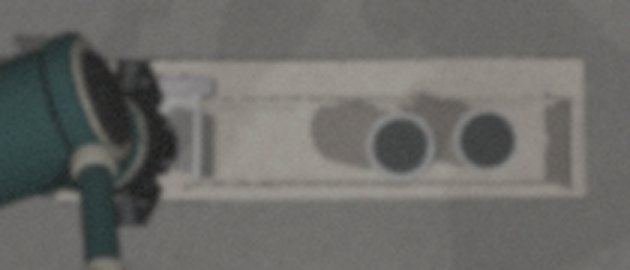

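carry_out --plan "0 0 0 0 0 0; 0 0 0 0 0 0; 0 0 0 0 0 0; 0 0 -20 0 0 0; 0 0 -30 0 0 0; -20 0 0 0 0 0; -40 0 0 0 0 0; -40 0 0 0 0 0" --jaw 1

```text
t: 9.35
ee_pos: [0.5072, 0.093, 0.2941]
tcp_rot: [0.716, 0.699, 0.002, 0.001]
force: [0.7, -0.0, 0.2]
opening: 0.0851
```

```bash
python3 - <<'E'
from h import *
delta(4,72,58)
f=lambda u,v:(160+(u+.5)/3-.5,180+(v+.5)/3-.5)
print(w2r(ray("top",*f(401,145),.078)),w2r(ray("top",*f(487,138.5),.078)))
for p in ((401,145),(487,138.5)): print(proj("wrist",ray("top",*f(*p),.078)))
snap("wrist","w8.png")
E
```

```text
t 9.35 grasp rack mm [  3.2 252.3 139.1] rotvec to RT (tool,deg) [ 0.24 -0.05  0.25] F [ 0.7 -0.   0.2] open 85.1
delta tool [-180.4   -0.3   81. ]
[ -0.90073007 143.29192426  78.        ] [ 4.43369955 70.81319557 78.        ]
[308.03019416 351.53578537]
[314.29480235 414.78770538]
```

View pics/w8.png

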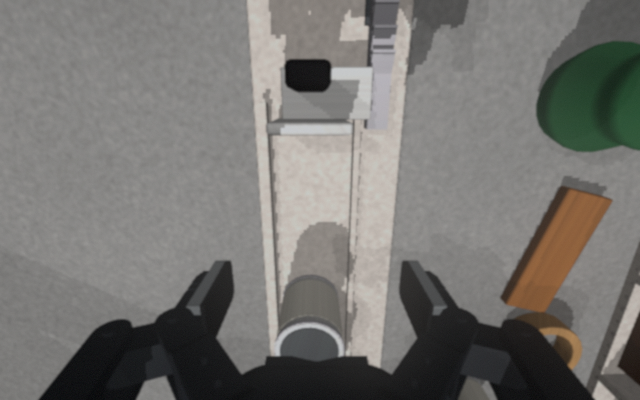

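carry_out --plan "-35 0 0 0 0 0; -35 0 0 0 0 0; -35 0 0 0 0 0; -35 0 0 0 0 0; -25 0 0 0 0 0; -12 0 0 0 0 0; 0 0 0 0 0 0; 0 0 0 0 0 0"

```text
t: 10.07
ee_pos: [0.5017, -0.0842, 0.2925]
tcp_rot: [0.717, 0.697, 0.0, 0.0]
force: [0.2, 0.9, -0.4]
opening: 0.0856
```

```bash
python3 - <<'E'
from h import *
delta(4,71,58)
E
```

```text
t 10.07 grasp rack mm [  2.2  75.  137.5] rotvec to RT (tool,deg) [ 0.05 -0.04 -0.05] F [ 0.2  0.9 -0.4] open 85.6
delta tool [-4.   1.7 79.5]
```

carry_out --plan "-3 2 27 0 0 0; 0 0 27 0 0 0; 0 0 25 0 0 0; 0 0 0 0 0 0; 0 0 0 0 0 0"

```text
t: 10.48
ee_pos: [0.5025, -0.0857, 0.2119]
tcp_rot: [0.716, 0.698, -0.001, -0.002]
force: [0.0, 0.5, 0.7]
opening: 0.0854
```

carry_out --plan "0 0 0 0 0 0; 0 0 0 0 0 0; 0 0 0 0 0 0; 0 0 0 0 0 0; 0 0 0 0 0 0" --jaw 0.3 --newtons 30

```text
t: 10.9
ee_pos: [0.5044, -0.0872, 0.2153]
tcp_rot: [0.717, 0.697, 0.001, 0.001]
force: [-0.7, 1.8, 6.4]
opening: 0.0553
```

```bash
python3 - <<'E'
from h import *
delta(0,28,58)
E
```

```text
t 10.9 grasp rack mm [ 5.4 71.9 60.3] rotvec to RT (tool,deg) [0.2  0.   0.03] F [-0.7  1.8  6.4] open 55.3
delta tool [-43.9  -5.4   2.3]
```

carry_out --plan "-6 -1 -3 0 0 0; -9 -1 0 0 0 0; -9 -1 0 0 0 0; -8 -1 0 0 0 0; -6 -1 0 0 0 0; -4 0 0 0 0 0; 0 0 0 0 0 0; 0 0 0 0 0 0"

```text
t: 11.57
ee_pos: [0.497, -0.1296, 0.216]
tcp_rot: [0.717, 0.697, -0.0, -0.0]
force: [0.1, 0.4, -1.9]
opening: 0.055
```

```bash
python3 - <<'E'
from h import *
delta(0,28,58)
E
```

```text
t 11.57 grasp rack mm [-1.4 29.4 61. ] rotvec to RT (tool,deg) [-0.02 -0.01 -0.01] F [ 0.1  0.4 -1.9] open 55.0
delta tool [-1.4  1.4  3. ]
```

carry_out --plan "-3 1 0 0 0 0; 0 0 1 0 0 0; 0 0 0 0 0 0"

```text
t: 11.82
ee_pos: [0.4978, -0.131, 0.2155]
tcp_rot: [0.717, 0.697, 0.0, -0.002]
force: [-3.3, 6.3, 3.8]
opening: 0.0554
```

carry_out --plan "0 0 0 0 0 0; 0 0 0 0 0 0; 0 0 0 0 0 0; 0 0 0 0 0 0; 0 0 -20 0 0 0; 0 0 -35 0 0 0; 20 0 -20 0 0 0; 35 0 0 0 0 0" --jaw 1

```text
t: 12.48
ee_pos: [0.5025, -0.0793, 0.296]
tcp_rot: [0.718, 0.696, 0.003, 0.005]
force: [2.2, 1.3, -0.1]
opening: 0.0855
```

carry_out --plan "35 0 0 0 0 0; 22 0 0 0 0 0; 0 0 0 0 0 0; 0 0 0 0 0 0"

```text
t: 12.82
ee_pos: [0.5012, -0.0194, 0.2903]
tcp_rot: [0.716, 0.698, -0.0, 0.0]
force: [0.0, -0.7, 0.0]
opening: 0.0851
```

```bash
python3 - <<'E'
from h import *
delta(-0.5,143,58)
snap("wrist","w9.png")
for p in ((0,28,78),(-.5,143,78)): print(proj("wrist",r2w(*p)))
E
```

```text
t 12.82 grasp rack mm [ -0.2 139.6 135.3] rotvec to RT (tool,deg) [0.03 0.03 0.2 ] F [ 0.  -0.7  0. ] open 85.1
delta tool [ 3.4 -0.3 77.3]
[313.85254898 356.91929961]
[313.22339384 225.3313615 ]
```

View pics/w9.png

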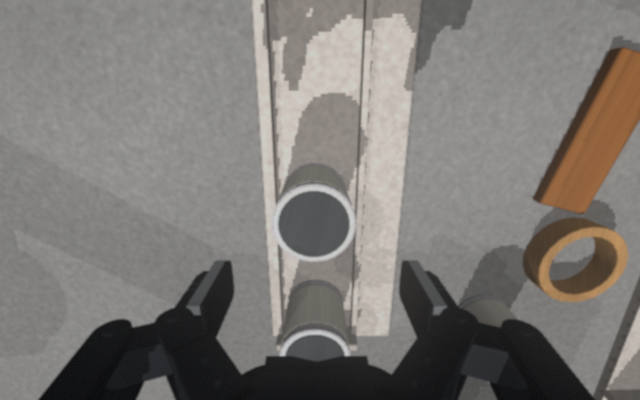

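carry_out --plan "4 0 26 0 0 0; 0 0 26 0 0 0; 0 0 24 0 0 0; 0 0 0 0 0 0; 0 0 0 0 0 0"

```text
t: 13.28
ee_pos: [0.5003, -0.0172, 0.2128]
tcp_rot: [0.717, 0.697, -0.001, -0.001]
force: [-0.1, -0.3, -0.3]
opening: 0.085
```

carry_out --plan "0 0 0 0 0 0; 0 0 0 0 0 0; 0 0 0 0 0 0; 0 0 0 0 0 0; 0 0 0 0 0 0" --jaw 0.3

```text
t: 13.7
ee_pos: [0.5022, -0.0165, 0.2161]
tcp_rot: [0.717, 0.697, 0.001, 0.001]
force: [-2.0, -1.4, 6.3]
opening: 0.0553
```

```bash
python3 - <<'E'
from h import *
delta(0,84,58)
E
```

```text
t 13.7 grasp rack mm [  1.1 142.4  61.1] rotvec to RT (tool,deg) [0.17 0.04 0.06] F [-2.  -1.4  6.3] open 55.3
delta tool [-58.4  -1.1   3.2]
```

carry_out --plan "-6 0 -3 0 0 0; -10 0 0 0 0 0; -12 0 0 0 0 0; -12 0 0 0 0 0; -9 0 0 0 0 0; -6 0 0 0 0 0; -3 0 0 0 0 0; 0 0 0 0 0 0"

```text
t: 14.37
ee_pos: [0.4995, -0.0751, 0.217]
tcp_rot: [0.717, 0.697, -0.0, -0.0]
force: [0.9, 0.1, -2.2]
opening: 0.0552
```

carry_out --plan "-1 0 1 0 0 0; 0 0 0 0 0 0"

```text
t: 14.53
ee_pos: [0.4997, -0.0751, 0.2162]
tcp_rot: [0.717, 0.697, 0.0, -0.0]
force: [0.0, -0.6, -2.3]
opening: 0.0551
```

```bash
python3 - <<'E'
from h import *
delta(0,84,58)
E
```

```text
t 14.53 grasp rack mm [-0.2 84.  61.2] rotvec to RT (tool,deg) [ 0.   -0.01  0.04] F [ 0.  -0.6 -2.3] open 55.1
delta tool [0.  0.2 3.2]
```

carry_out --plan "0 0 1 0 0 0; 0 0 0 0 0 0; 0 0 0 0 0 0; 0 0 0 0 0 0; 0 0 -20 0 0 0; 0 0 -35 0 0 0; 0 15 -20 0 0 0; 0 35 0 0 0 0" --jaw 1

```text
t: 15.2
ee_pos: [0.5495, -0.0766, 0.2952]
tcp_rot: [0.717, 0.697, 0.001, 0.002]
force: [1.5, -0.5, -0.0]
opening: 0.0852
```

carry_out --plan "-15 36 0 0 0 0; -15 36 0 0 0 0; -15 30 0 0 0 0; -15 20 0 0 0 0; -10 0 0 0 0 0; 0 0 0 0 0 0; 0 0 0 0 0 0"

```text
t: 15.78
ee_pos: [0.669, -0.15, 0.2896]
tcp_rot: [0.717, 0.697, -0.0, -0.001]
force: [-0.3, -0.1, 0.2]
opening: 0.0854
```

```bash
python3 - <<'E'
from h import *
delta(175.6,3.7,48)
print(proj("wrist",r2w(175.6,3.7,68)))
snap("wrist","w10.png"); snap("top","t10.png")
E
```

```text
t 15.78 grasp rack mm [170.9  13.9 134.6] rotvec to RT (tool,deg) [-0.1  -0.04 -0.01] F [-0.3 -0.1  0.2] open 85.4
delta tool [-10.3   4.8  86.6]
[320.48579492 238.67875313]
```

View pics/w10.png

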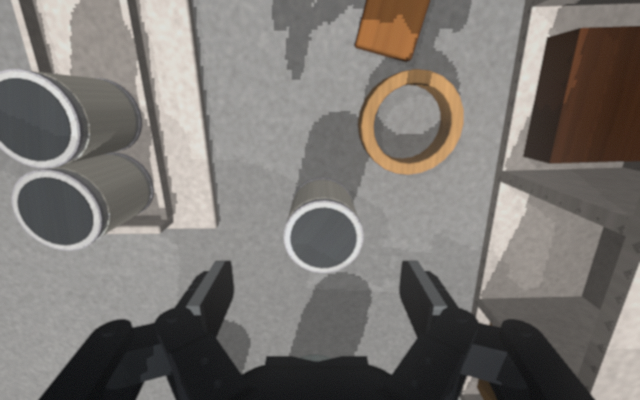

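View pics/t10.png

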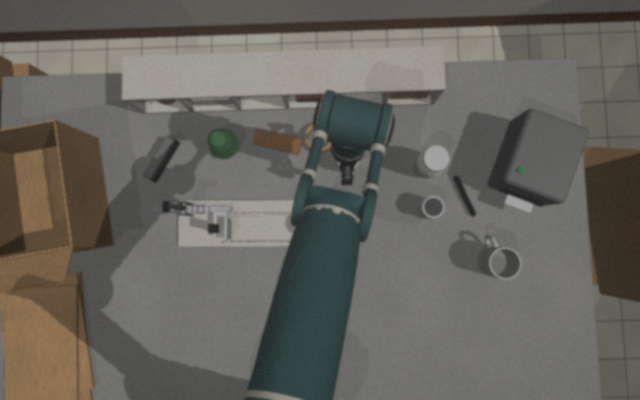

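```bash
python3 - <<'E'
from h import *
print("shelf bottom",ray("top",300,109,0))
for z in (0,.05,.1,.15,.2,.25): print(z,ray("top",300,97,z)[0], ray("top",355,93,z+.2), ray("scene",183,208,z),ray("scene",408,384,z))
delta(177,5,48)
E
```

```text
shelf bottom [ 0.82898206 -0.03638842  0.        ]
0 0.8627480557405054 [ 0.80471102 -0.17501059  0.2       ] [ 0.82296331 -0.52294656  0.        ] [0.90796401 0.4190881  0.        ]
0.05 0.8469588998928811 [ 0.78866995 -0.17141951  0.25      ] [ 0.84799321 -0.4778892   0.05      ] [0.92925499 0.42270828 0.05      ]
0.1 0.8311697440452569 [ 0.77262889 -0.16782844  0.3       ] [ 0.8730231  -0.43283185  0.1       ] [0.95054597 0.42632846 0.1       ]
0.15 0.8153805881976327 [ 0.75658782 -0.16423737  0.35      ] [ 0.898053   -0.38777449  0.15      ] [0.97183695 0.42994864 0.15      ]
0.2 0.7995914323500085 [ 0.74054675 -0.16064629  0.4       ] [ 0.92308289 -0.34271713  0.2       ] [0.99312793 0.43356882 0.2       ]
0.25 0.7838022765023842 [ 0.72450568 -0.15705522  0.45      ] [ 0.94811279 -0.29765978  0.25      ] [1.01441891 0.437189   0.25      ]
t 15.88 grasp rack mm [170.5  14.8 134.8] rotvec to RT (tool,deg) [-0.08 -0.04  0.05] F [-0.   0.7 -0.3] open 85.5
delta tool [-9.8  6.6 86.8]
```

carry_out --plan "-9 6 28 0 0 0; 0 0 28 0 0 0; 0 0 20 0 0 0; 0 0 10 0 0 0; 0 0 0 0 0 0; 0 0 0 0 0 0"

```text
t: 16.38
ee_pos: [0.6749, -0.1584, 0.2042]
tcp_rot: [0.717, 0.697, -0.0, -0.0]
force: [0.4, -0.0, 0.1]
opening: 0.0856
```

carry_out --plan "0 0 0 0 0 0; 0 0 0 0 0 0; 0 0 0 0 0 0; 0 0 0 0 0 0; 0 0 0 0 0 0" --jaw 0.3

```text
t: 16.8
ee_pos: [0.6761, -0.1592, 0.2066]
tcp_rot: [0.717, 0.697, 0.001, 0.001]
force: [-2.2, 1.4, 7.7]
opening: 0.0549
```

```bash
python3 - <<'E'
from h import *
delta(0,142,58)
E
```

```text
t 16.8 grasp rack mm [179.    4.8  51.6] rotvec to RT (tool,deg) [0.15 0.03 0.04] F [-2.2  1.4  7.7] open 54.9
delta tool [ 137.4 -178.8   -7. ]
```

carry_out --plan "0 0 -15 0 0 0; 0 0 -25 0 0 0; 0 0 -30 0 0 0; 12 -12 -20 0 0 0; 25 -25 -5 0 0 0; 28 -30 0 0 0 0; 28 -30 0 0 0 0; 28 -30 0 0 0 0"

```text
t: 17.47
ee_pos: [0.5503, -0.0338, 0.3]
tcp_rot: [0.717, 0.697, 0.0, 0.0]
force: [-0.0, 0.1, -2.1]
opening: 0.0553
```

carry_out --plan "16 -30 0 0 0 0; 0 -16 0 0 0 0; 0 -5 0 0 0 0; 0 0 0 0 0 0; 0 0 0 0 0 0; 0 0 0 0 0 0"

```text
t: 17.97
ee_pos: [0.5025, -0.0177, 0.3]
tcp_rot: [0.717, 0.697, 0.001, 0.001]
force: [-0.2, -0.2, -2.6]
opening: 0.055
```

```bash
python3 - <<'E'
from h import *
delta(0,142,62)
snap("wrist","w11.png")
E
```

```text
t 17.97 grasp rack mm [  1.4 141.3 145. ] rotvec to RT (tool,deg) [ 0.13  0.01 -0.  ] F [-0.2 -0.2 -2.6] open 55.0
delta tool [ 0.7 -1.6 83. ]
```

View pics/w11.png

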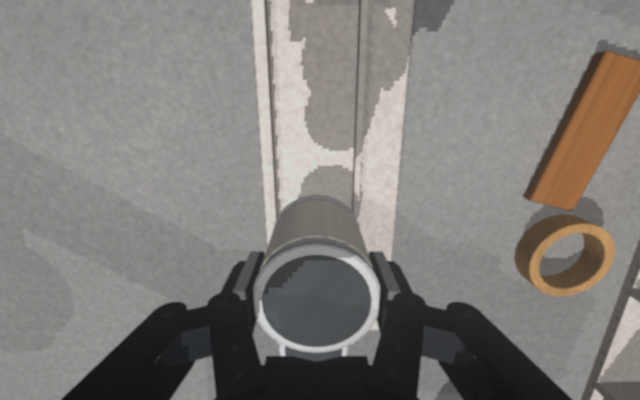

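carry_out --plan "2 -1 25 0 0 0; 0 0 25 0 0 0; 0 0 18 0 0 0; 0 0 8 0 0 0; 0 0 4 0 0 0; 0 0 2 0 0 0; 0 0 0 0 0 0; 0 0 0 0 0 0"

```text
t: 18.68
ee_pos: [0.5013, -0.0153, 0.2183]
tcp_rot: [0.717, 0.697, 0.001, 0.001]
force: [0.7, 0.2, -2.6]
opening: 0.0552
```

```bash
python3 - <<'E'
from h import *
delta(0,142,62)
E
```

```text
t 18.68 grasp rack mm [  0.  143.7  63.3] rotvec to RT (tool,deg) [0.12 0.   0.03] F [ 0.7  0.2 -2.6] open 55.2
delta tool [-1.7 -0.   1.3]
```

carry_out --plan "-1 0 2 0 0 0; 0 0 1 0 0 0; 0 0 0 0 0 0"

```text
t: 18.93
ee_pos: [0.5014, -0.0163, 0.2165]
tcp_rot: [0.717, 0.697, 0.001, 0.001]
force: [-0.8, 0.7, 6.1]
opening: 0.0551
```

carry_out --plan "0 0 0 0 0 0; 0 0 0 0 0 0; 0 0 0 0 0 0; 0 0 0 0 0 0; 0 0 -20 0 0 0; 0 0 -40 0 0 0; -15 10 -25 0 0 0; -36 10 0 0 0 0" --jaw 1

```text
t: 19.6
ee_pos: [0.5215, -0.0662, 0.3055]
tcp_rot: [0.715, 0.699, 0.004, 0.004]
force: [1.9, -0.3, -0.6]
opening: 0.0854
```

```bash
python3 - <<'E'
from h import *
delta(53,-212,58)
snap("top","t12.png")
snap("wrist","w12.png")
E
```

```text
t 19.6 grasp rack mm [ 23.   93.5 150.5] rotvec to RT (tool,deg) [ 0.61 -0.01  0.26] F [ 1.9 -0.3 -0.6] open 85.4
delta tool [-305.6   27.6   92.8]
```

View pics/t12.png

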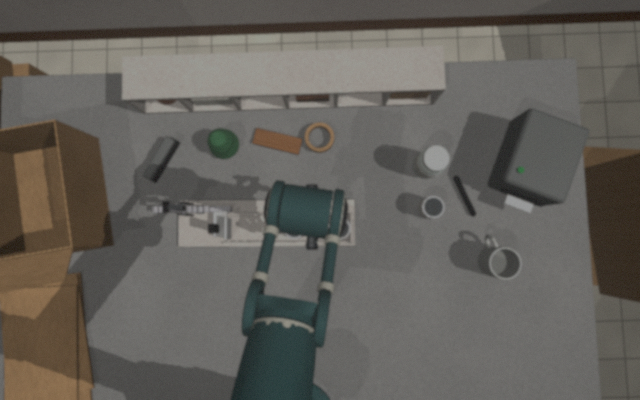

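View pics/w12.png

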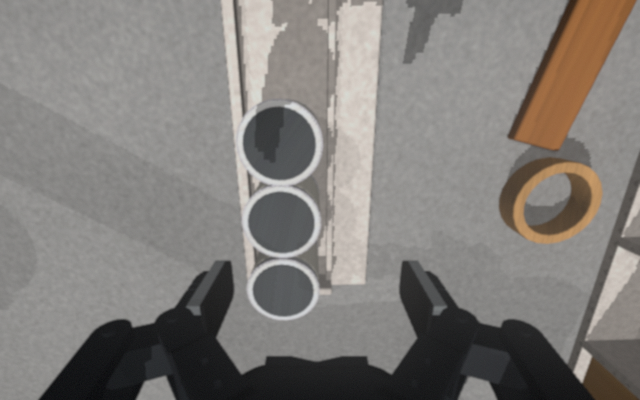

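carry_out --plan "-40 3 0 0 0 0; -40 3 0 0 0 0; -40 3 0 0 0 0; -40 3 0 0 0 0; -40 3 0 0 0 0; -40 3 0 0 0 0; -30 3 0 0 0 0; -15 3 0 0 0 0"

```text
t: 20.37
ee_pos: [0.5344, -0.3565, 0.2983]
tcp_rot: [0.718, 0.696, -0.0, -0.0]
force: [0.3, -0.1, 0.0]
opening: 0.0856
```

carry_out --plan "0 0 10 0 0 0; 0 0 0 0 0 0; 0 0 0 0 0 0"

```text
t: 20.62
ee_pos: [0.5343, -0.3514, 0.2871]
tcp_rot: [0.717, 0.697, -0.0, -0.002]
force: [-0.2, -0.4, 0.1]
opening: 0.0852
```

```bash
python3 - <<'E'
from h import *
delta(53,-212,48)
print(proj("wrist",r2w(53,-212,68)))
snap("wrist","w13.png")
E
```

```text
t 20.62 grasp rack mm [  41.7 -190.8  132.1] rotvec to RT (tool,deg) [-0.2  -0.19  0.07] F [-0.2 -0.4  0.1] open 85.2
delta tool [-21.5  11.6  84. ]
[329.73062273 254.14909389]
```

View pics/w13.png

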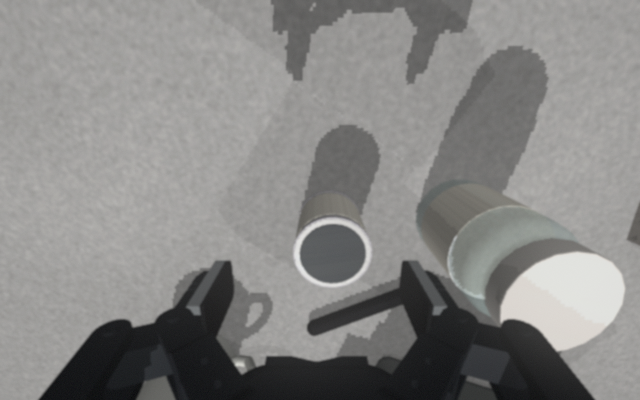

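carry_out --plan "-20 12 10 0 0 0; 0 0 0 0 0 -6.4; 0 0 0 0 0 -6.4; 0 0 0 0 0 -6.4; 0 0 0 0 0 -6.4; 0 0 0 0 0 -6.4; 0 0 0 0 0 -6.4; 0 0 0 0 0 -6.4" --jaw 0.9

```text
t: 21.33
ee_pos: [0.5468, -0.3715, 0.2794]
tcp_rot: [0.393, 0.919, 0.0, -0.0]
force: [-1.8, -0.1, 0.1]
opening: 0.0767
```

carry_out --plan "0 0 0 0 0 0; 0 0 0 0 0 0; 0 0 0 0 0 0"

```text
t: 21.58
ee_pos: [0.5466, -0.3725, 0.2794]
tcp_rot: [0.398, 0.918, 0.0, 0.0]
force: [0.1, -0.9, -0.4]
opening: 0.0766
```

```bash
python3 - <<'E'
from h import *
delta(54,-210.5,48)
print(proj("wrist",r2w(54,-210.5,68)))
snap("wrist","w14.png")
E
```

```text
t 21.58 grasp rack mm [  55.2 -212.   124.4] rotvec to RT (tool,deg) [ 1.000e-02 -0.000e+00  4.476e+01] F [ 0.1 -0.9 -0.4] open 76.6
delta tool [ 1.9  0.2 76.4]
[315.32053376 227.80162893]
```

View pics/w14.png

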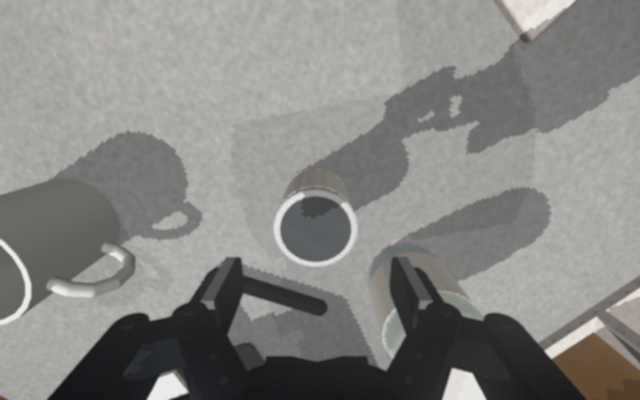

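carry_out --plan "1 0 25 0 0 0; 0 0 25 0 0 0; 0 0 18 0 0 0; 0 0 8 0 0 0; 0 0 0 0 0 0; 0 0 0 0 0 0"

```text
t: 22.13
ee_pos: [0.5458, -0.3728, 0.2032]
tcp_rot: [0.397, 0.918, 0.0, -0.0]
force: [1.3, -0.2, 0.0]
opening: 0.077
```

carry_out --plan "0 0 0 0 0 0; 0 0 0 0 0 0; 0 0 0 0 0 0; 0 0 0 0 0 0; 0 0 0 0 0 0" --jaw 0.3

```text
t: 22.55
ee_pos: [0.5466, -0.3736, 0.2053]
tcp_rot: [0.397, 0.918, -0.0, 0.002]
force: [0.3, -0.2, 7.5]
opening: 0.055
```

carry_out --plan "0 0 -15 0 0 0; 0 0 -30 0 0 0; 0 0 -40 0 0 0; 0 0 -15 0 0 5; 0 0 0 0 0 7; 0 0 0 0 0 7; 0 0 0 0 0 7; 0 0 0 0 0 7"

```text
t: 23.22
ee_pos: [0.5453, -0.3725, 0.3035]
tcp_rot: [0.644, 0.765, -0.0, -0.001]
force: [-0.5, -1.2, -2.8]
opening: 0.055
```

```bash
python3 - <<'E'
from h import *
delta(0,199,62)
snap("wrist","w15.png")
E
```

```text
t 23.22 grasp rack mm [  53.6 -211.9  148.5] rotvec to RT (tool,deg) [-0.04 -0.04 11.5 ] F [-0.5 -1.2 -2.8] open 55.0
delta tool [413.3  29.4  86.9]
```

View pics/w15.png

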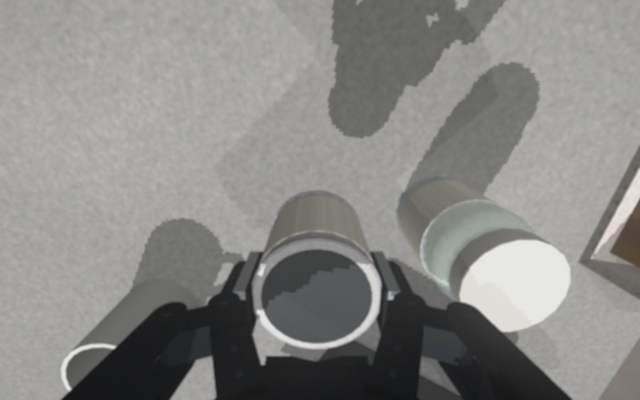

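carry_out --plan "0 0 0 0 0 6; 0 0 0 0 0 5.8; 12 -2 0 0 0 0; 24 -5 0 0 0 0; 33 -7 0 0 0 0; 35 -7 0 0 0 0; 35 -7 0 0 0 0; 35 -7 0 0 0 0"

```text
t: 23.93
ee_pos: [0.5143, -0.1957, 0.303]
tcp_rot: [0.715, 0.699, -0.0, -0.001]
force: [0.6, -0.5, -1.8]
opening: 0.0551
```

carry_out --plan "35 -7 0 0 0 0; 35 -5 0 0 0 0; 35 -3 0 0 0 0; 35 -3 0 0 0 0; 35 0 0 0 0 0; 30 0 0 0 0 0; 20 0 0 0 0 0; 8 0 0 0 0 0"

```text
t: 24.6
ee_pos: [0.5028, 0.0385, 0.3033]
tcp_rot: [0.714, 0.7, 0.0, -0.001]
force: [-0.1, -0.3, -2.5]
opening: 0.0554
```

carry_out --plan "0 0 0 0 0 0; 0 0 0 0 0 0; 0 0 0 0 0 0"

```text
t: 24.85
ee_pos: [0.5037, 0.0348, 0.3031]
tcp_rot: [0.716, 0.698, -0.0, 0.0]
force: [-0.8, -0.2, -3.1]
opening: 0.0553
```

```bash
python3 - <<'E'
from h import *
delta(0,200,61)
E
```

```text
t 24.85 grasp rack mm [  0.7 193.8 148.1] rotvec to RT (tool,deg) [-0.02  0.03  0.1 ] F [-0.8 -0.2 -3.1] open 55.3
delta tool [ 6.3 -0.6 87.1]
```

carry_out --plan "7 -1 0 0 0 0; 0 0 25 0 0 0; 0 0 28 0 0 0; 0 0 18 0 0 0; 0 0 8 0 0 0; 0 0 4 0 0 0; 0 0 2 0 0 0; 0 0 0 0 0 0"

```text
t: 25.52
ee_pos: [0.5038, 0.0422, 0.2188]
tcp_rot: [0.717, 0.697, 0.0, 0.0]
force: [0.5, -0.1, -1.5]
opening: 0.0549
```

carry_out --plan "0 0 1 0 0 0; 0 0 0 0 0 0; 0 0 0 0 0 0"

```text
t: 25.77
ee_pos: [0.5037, 0.0425, 0.2182]
tcp_rot: [0.717, 0.697, 0.001, 0.001]
force: [0.1, -0.2, -2.4]
opening: 0.0549
```

```bash
python3 - <<'E'
from h import *
delta(0,200,60.5)
E
```

```text
t 25.77 grasp rack mm [  0.8 201.6  63.2] rotvec to RT (tool,deg) [ 0.11 -0.01  0.05] F [ 0.1 -0.2 -2.4] open 54.9
delta tool [-1.6 -0.8  2.7]
```

carry_out --plan "-1 0 2 0 0 0; 0 0 1 0 0 0; 0 0 0.5 0 0 0; 0 0 0 0 0 0"

```text
t: 26.1
ee_pos: [0.5037, 0.0415, 0.2153]
tcp_rot: [0.717, 0.697, 0.0, 0.0]
force: [-3.4, 0.4, 7.2]
opening: 0.0555
```

carry_out --plan "0 0 0 0 0 0; 0 0 0 0 0 0; 0 0 0 0 0 0; 0 0 0 0 0 0; 0 0 -20 0 0 0; 0 0 -40 0 0 0; 20 0 -20 0 0 0; 35 0 0 0 0 0" --jaw 1

```text
t: 26.77
ee_pos: [0.5073, 0.0954, 0.2993]
tcp_rot: [0.718, 0.696, 0.004, 0.003]
force: [2.1, 0.4, 0.8]
opening: 0.0857
```

carry_out --plan "35 0 0 0 0 0; 35 0 0 0 0 0; 18 0 0 0 0 0; 0 0 0 0 0 0; 0 0 0 0 0 0" --jaw 0.6

```text
t: 27.18
ee_pos: [0.5069, 0.1852, 0.2935]
tcp_rot: [0.716, 0.698, -0.0, 0.0]
force: [0.3, -1.8, -0.9]
opening: 0.0515
```

```bash
python3 - <<'E'
from h import *
delta(0,349,85)
print(proj("wrist",r2w(0,349,102)))
snap("wrist","w16.png"); snap("scene","s16.png",(290,150,460,290),4)
E
```

```text
t 27.18 grasp rack mm [ -0.4 344.3 138.5] rotvec to RT (tool,deg) [-0.02  0.03  0.19] F [ 0.3 -1.8 -0.9] open 51.5
delta tool [ 4.8  0.5 53.4]
[314.13315199 238.2534149 ]
```

View pics/w16.png

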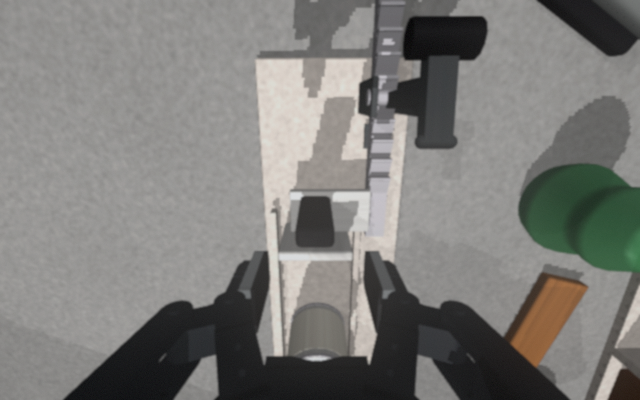

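View pics/s16.png

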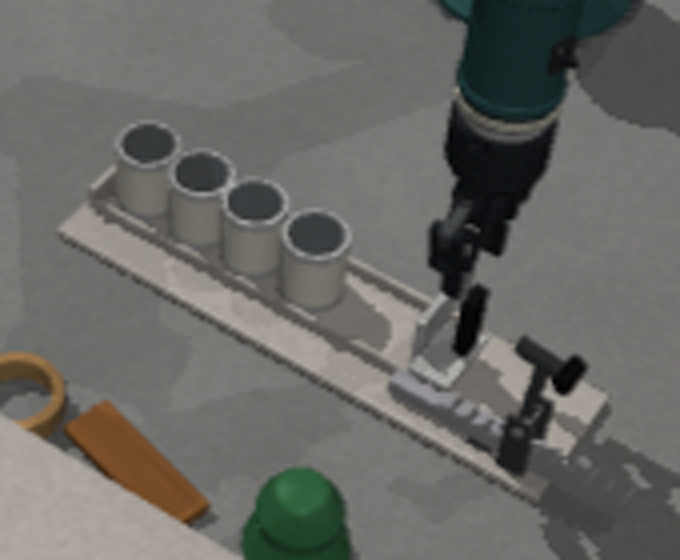

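carry_out --plan "4 0 20 0 0 0; 0 0 20 0 0 0; 0 0 13 0 0 0; 0 0 0 0 0 0; 0 0 0 0 0 0"

```text
t: 27.7
ee_pos: [0.5068, 0.1871, 0.2398]
tcp_rot: [0.717, 0.697, -0.001, -0.0]
force: [-0.6, -0.2, 0.4]
opening: 0.051
```

carry_out --plan "0 0 0 0 0 0; 0 0 0 0 0 0; 0 0 0 0 0 0; 0 0 0 0 0 0; 0 0 0 0 0 0; 0 0 0 0 0 0" --jaw 0 --newtons 50

```text
t: 28.2
ee_pos: [0.5063, 0.1883, 0.2421]
tcp_rot: [0.717, 0.697, -0.001, -0.001]
force: [-7.6, -1.5, 7.2]
opening: 0.023
```

carry_out --plan "-5 0 0 0 0 0; -10 0 0 0 0 0; -14 0 0 0 0 0; -14 0 0 0 0 0; -14 0 0 0 0 0; -10 0 0 0 0 0; -6 0 0 0 0 0; -3 0 0 0 0 0"

```text
t: 28.87
ee_pos: [0.5044, 0.1121, 0.2421]
tcp_rot: [0.717, 0.697, -0.0, -0.001]
force: [-4.8, 1.9, 5.8]
opening: 0.0233
```

```bash
python3 - <<'E'
from h import *
delta(0,258,85)
E
```

```text
t 28.87 grasp rack mm [ -1.  271.4  87.1] rotvec to RT (tool,deg) [-0.1  -0.06 -0.02] F [-4.8  1.9  5.8] open 23.3
delta tool [-13.4   1.    2.1]
```

carry_out --plan "-3 0 0 0 0 0; -3 0 0 0 0 0; -2 0 0 0 0 0; -2 0 0 0 0 0; -1 0 0 0 0 0; 0 0 0 0 0 0"

```text
t: 29.37
ee_pos: [0.5042, 0.1019, 0.2421]
tcp_rot: [0.717, 0.697, -0.0, -0.001]
force: [-5.6, 2.2, 5.9]
opening: 0.023
```

carry_out --plan "-1 0 0 0 0 0; -1 0 0 0 0 0; 0 0 0 0 0 0"

```text
t: 29.62
ee_pos: [0.5041, 0.1, 0.2421]
tcp_rot: [0.717, 0.697, -0.0, -0.001]
force: [-5.3, 2.9, 6.2]
opening: 0.0232
```

```bash
python3 - <<'E'
from h import *
delta(0,258,85)
snap("top","t17.png",(160,180,370,270),3)
E
```

```text
t 29.62 grasp rack mm [ -1.  259.3  87.1] rotvec to RT (tool,deg) [-0.09 -0.09  0.02] F [-5.3  2.9  6.2] open 23.2
delta tool [-1.3  1.   2.1]
```

View pics/t17.png

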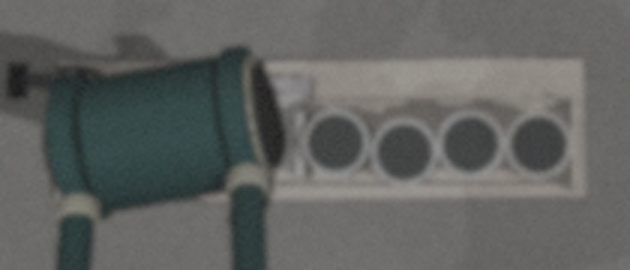

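carry_out --plan "-1.5 0 0 0 0 0; -1.5 0 0 0 0 0; 0 0 0 0 0 0"

```text
t: 29.92
ee_pos: [0.504, 0.0971, 0.2421]
tcp_rot: [0.717, 0.697, 0.0, -0.001]
force: [-5.7, 4.8, 5.2]
opening: 0.0232
```

carry_out --plan "-1.5 0 0 0 0 0; 0 0 0 0 0 0"

```text
t: 30.08
ee_pos: [0.504, 0.0959, 0.2421]
tcp_rot: [0.717, 0.697, 0.0, -0.001]
force: [-6.0, 5.2, 4.8]
opening: 0.0234
```

```bash
python3 - <<'E'
from h import *
delta(0,258,85)
E
```

```text
t 30.08 grasp rack mm [ -0.9 255.3  87.1] rotvec to RT (tool,deg) [-0.09 -0.14 -0.  ] F [-6.   5.2  4.8] open 23.4
delta tool [2.7 0.9 2.1]
```

carry_out --plan "-1.5 0 0 0 0 0; 0 0 0 0 0 0"

```text
t: 30.25
ee_pos: [0.504, 0.0951, 0.2421]
tcp_rot: [0.717, 0.697, 0.001, -0.002]
force: [-6.1, 10.3, 4.6]
opening: 0.023
```

carry_out --plan "-1.5 0 0 0 0 0; 0 0 0 0 0 0"

```text
t: 30.42
ee_pos: [0.5039, 0.0946, 0.2421]
tcp_rot: [0.717, 0.697, 0.002, -0.003]
force: [-6.2, 15.8, 3.7]
opening: 0.0234
```

```bash
python3 - <<'E'
from h import *
delta(0,258,85)
snap("top","t18.png",(160,180,370,270),3)
E
```

```text
t 30.42 grasp rack mm [ -0.9 254.7  87.1] rotvec to RT (tool,deg) [-0.07 -0.38 -0.06] F [-6.2 15.8  3.7] open 23.4
delta tool [3.3 0.9 2.1]
```

View pics/t18.png

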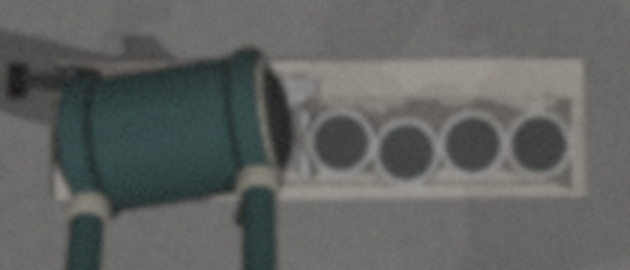

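carry_out --plan "2 0 0 0 0 0; 0 0 0 0 0 0"

```text
t: 30.63
ee_pos: [0.504, 0.0954, 0.2421]
tcp_rot: [0.717, 0.697, 0.0, -0.002]
force: [-5.3, 7.7, 5.2]
opening: 0.023
```

carry_out --plan "0 0 0 0 0 0; 0 0 0 0 0 0; 0 0 0 0 0 0; 0 0 -20 0 0 0; 0 0 -35 0 0 0; 20 5 -20 0 0 0; 36 10 0 0 0 0; 36 10 0 0 0 0" --jaw 0.6

```text
t: 31.3
ee_pos: [0.5336, 0.1854, 0.3189]
tcp_rot: [0.718, 0.696, 0.003, 0.002]
force: [-0.2, -0.3, -0.0]
opening: 0.0511
```

carry_out --plan "36 10 0 0 0 0; 36 10 0 0 0 0; 20 8 0 0 0 0; 8 0 0 0 0 0; 0 0 0 0 0 0; 0 0 0 0 0 0"

```text
t: 31.8
ee_pos: [0.5626, 0.2839, 0.3154]
tcp_rot: [0.717, 0.697, -0.001, 0.0]
force: [0.0, 0.3, 0.1]
opening: 0.0514
```

```bash
python3 - <<'E'
from h import *
a=np.arctan2(10,70)+1.73; k=(52,430-70.7*np.cos(a),62+70.7*np.sin(a)); print(k)
delta(*k)
for t in (1.5,1.6,1.7,1.8,1.9,2.0):
  a=np.arctan2(10,70)+t; print(t,430-70.7*np.cos(a),62+70.7*np.sin(a),proj("wrist",r2w(52,430-70.7*np.cos(a),62+70.7*np.sin(a))).round())
snap("wrist","w19.png");snap("top","t19.png",(160,180,370,270),3)
E
```

```text
(52, np.float64(450.9676116154428), np.float64(129.51925105585775))
t 31.8 grasp rack mm [ 52.4 444.4 160.4] rotvec to RT (tool,deg) [-0.04  0.06  0.07] F [0.  0.3 0.1] open 51.4
delta tool [ 6.6 -0.4 30.8]
1.5 435.0225871668159 132.52136993955617 [313. 266.]
1.6 442.0378844591346 131.6676347937012 [313. 255.]
1.7 448.9329031891332 130.11780367004584 [313. 243.]
1.8 455.63875060885164 127.88736196887162 [313. 231.]
1.9 462.0884241075306 124.99859552637065 [313. 219.]
2.0 468.21748067954996 121.48036794193715 [313. 207.]
```

View pics/w19.png

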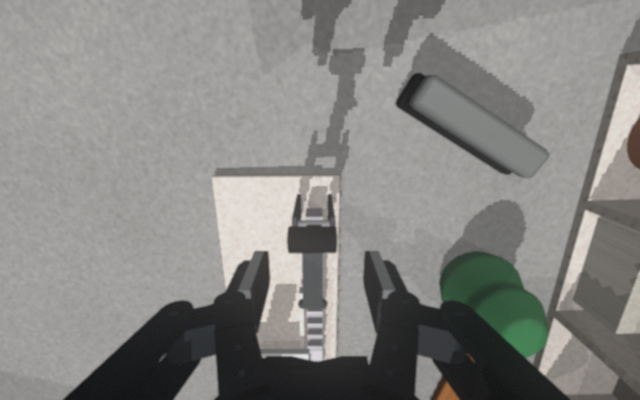

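View pics/t19.png

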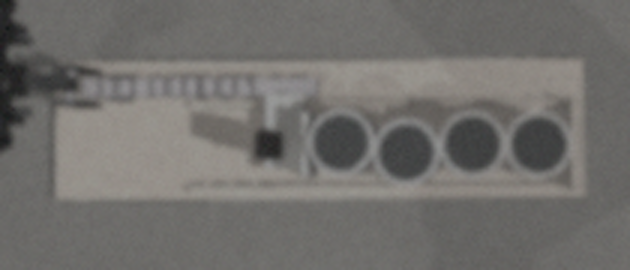

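carry_out --plan "6 0 0 0 0 0; 0 0 18 0 0 0; 0 0 13 0 0 0; 0 0 0 0 0 0; 0 0 0 0 0 0"

```text
t: 32.32
ee_pos: [0.5622, 0.2896, 0.2831]
tcp_rot: [0.717, 0.697, -0.002, -0.001]
force: [0.1, 0.9, 0.8]
opening: 0.0513
```

carry_out --plan "0 0 0 0 0 0; 0 0 0 0 0 0; 0 0 0 0 0 0; 0 0 0 0 0 0; 0 0 0 0 0 0" --jaw 0 --newtons 40

```text
t: 32.73
ee_pos: [0.5612, 0.2909, 0.2855]
tcp_rot: [0.717, 0.697, -0.002, -0.002]
force: [-8.6, 1.5, 4.3]
opening: 0.0276
```

```bash
python3 - <<'E'
from h import *
where()
a0=np.arctan2(10,70); r=70.7
prev=None
for a in np.linspace(1.73,0.05,16):
    y=430-r*np.cos(a0+a); z=62+r*np.sin(a0+a)
    if prev: print(round(a,2),round(y-prev[0],1),0,round(-(z-prev[1]),1))
    prev=(y,z)
E
```

```text
t 32.73 grasp rack mm [ 50.2 451.6 130.5] rotvec to RT (tool,deg) [-0.3  -0.01  0.03] F [-8.6  1.5  4.3] open 27.6
1.62 -7.7 0 -1.9
1.51 -7.8 0 -1.1
1.39 -7.9 0 -0.2
1.28 -7.9 0 0.7
1.17 -7.8 0 1.6
1.06 -7.5 0 2.5
0.95 -7.2 0 3.3
0.83 -6.8 0 4.1
0.72 -6.3 0 4.8
0.61 -5.7 0 5.5
0.5 -5.1 0 6.1
0.39 -4.4 0 6.6
0.27 -3.6 0 7.0
0.16 -2.8 0 7.4
0.05 -1.9 0 7.7
```

carry_out --plan "-7.5 1 -2 0 0 0; -8 0 -1 0 0 0; -8 0 0 0 0 0; -8 0 0.5 0 0 0; -8 0 1.5 0 0 0; -7.5 0 2.5 0 0 0; -7 0 3.5 0 0 0; -7 0 4 0 0 0"

```text
t: 33.4
ee_pos: [0.56, 0.2299, 0.2764]
tcp_rot: [0.717, 0.697, -0.002, -0.003]
force: [-11.3, 3.0, 4.8]
opening: 0.0273
```

carry_out --plan "-6.5 0 5 0 0 0; -5.5 0 5.5 0 0 0; -5 0 6 0 0 0; -4.5 0 6.5 0 0 0; -3.5 0 7 0 0 0; -3 0 7 0 0 0; 0 0 0 0 0 0"

```text
t: 33.98
ee_pos: [0.5594, 0.2007, 0.2376]
tcp_rot: [0.717, 0.697, -0.003, -0.002]
force: [-8.2, -1.6, 4.0]
opening: 0.0273
```

```bash
python3 - <<'E'
from h import *
delta(52,360.5,73)
E
```

```text
t 33.98 grasp rack mm [ 50.6 361.1  82.6] rotvec to RT (tool,deg) [-0.39  0.09  0.01] F [-8.2 -1.6  4. ] open 27.3
delta tool [-0.5  1.5  9.6]
```

carry_out --plan "-0.5 0 4 0 0 0; 0 0 2 0 0 0; 0 0 0 0 0 0"

```text
t: 34.23
ee_pos: [0.5594, 0.1998, 0.2324]
tcp_rot: [0.717, 0.697, -0.004, -0.001]
force: [-9.8, -5.8, 6.3]
opening: 0.0272
```

carry_out --plan "0 0 0 0 0 0; 0 0 0 0 0 0; 0 0 0 0 0 0; 0 0 0 0 0 0; 0 0 -20 0 0 0; 0 0 -30 0 0 0; 0 0 -30 0 0 0; 0 0 -20 0 0 0" --jaw 0.6

```text
t: 34.9
ee_pos: [0.5624, 0.2013, 0.336]
tcp_rot: [0.717, 0.697, 0.002, 0.001]
force: [-0.1, 0.4, 0.6]
opening: 0.0514
```

carry_out --plan "25 0 -20 0 0 0; 35 0 0 0 0 0; 35 0 0 0 0 0; 30 0 0 0 0 0; 0 0 0 0 0 0; 0 0 0 0 0 0"

```text
t: 35.4
ee_pos: [0.5649, 0.3276, 0.3528]
tcp_rot: [0.716, 0.698, 0.0, 0.0]
force: [0.0, 0.1, 0.3]
opening: 0.0513
```

```bash
python3 - <<'E'
from h import *
where()
for t in (0,.1,.2,.3,.5):
  a=np.arctan2(10,70)+t; print(t,proj("wrist",r2w(52,430-70.7*np.cos(a),62+70.7*np.sin(a))).round(),proj("scene",r2w(52,430-70.7*np.cos(a),62+70.7*np.sin(a))).round(1))
snap("wrist","w20.png");snap("top","t20.png",(160,180,370,270),3);snap("scene","s20.png",(290,150,460,290),4)
E
```

```text
t 35.4 grasp rack mm [ 53.7 488.3 197.8] rotvec to RT (tool,deg) [ 0.04 -0.01  0.21] F [0.  0.1 0.3] open 51.3
0 [312. 316.] [401.1 240.7]
0.1 [312. 319.] [401.8 239.5]
0.2 [312. 323.] [402.6 238.4]
0.3 [312. 325.] [403.7 237.5]
0.5 [312. 328.] [406.3 236.1]
```

View pics/w20.png

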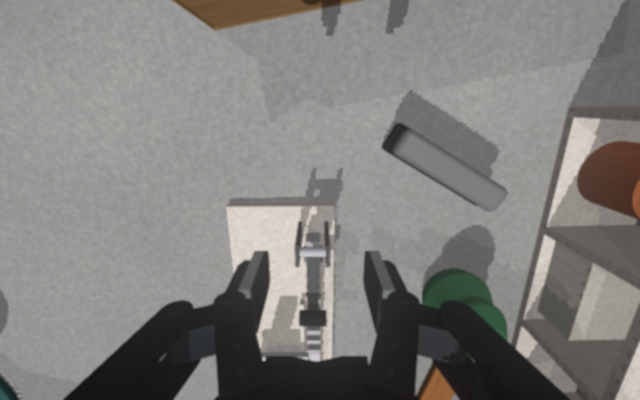

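View pics/t20.png

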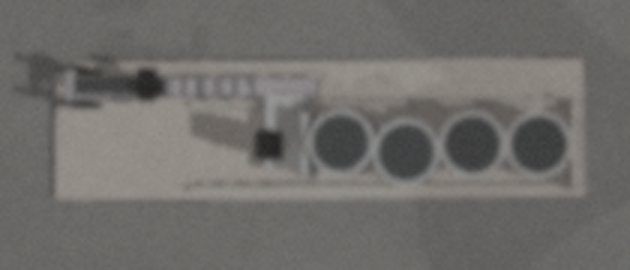

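View pics/s20.png

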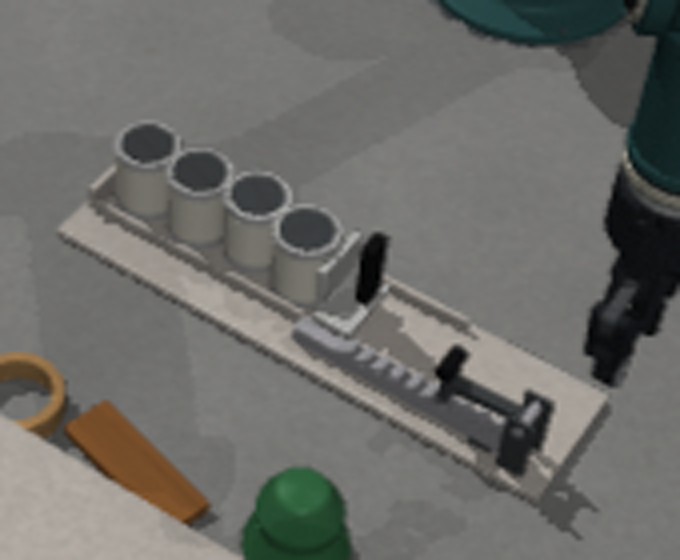

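```bash
python3 - <<'E'
from h import *
f=lambda u,v:(160+(u+.5)/3-.5,180+(v+.5)/3-.5)
for p in ((341,143),(407,151.5),(472,143),(540,143)): print(w2r(ray("top",*f(*p),.078)).round(1))
print("handle",w2r(ray("top",*f(268,145),.102)).round(1),"knob",w2r(ray("top",*f(148,83),.08)).round(1))
snap("top","t21.png")
snap("scene","s21.png")
E
```

```text
[  0.9 193.9  78. ]
[ -6.4 138.2  78. ]
[ 0.7 83.5 78. ]
[ 0.6 26.2 78. ]
handle [ -1.1 251.4 102. ] knob [ 51.8 357.6  80. ]
```

View pics/t21.png

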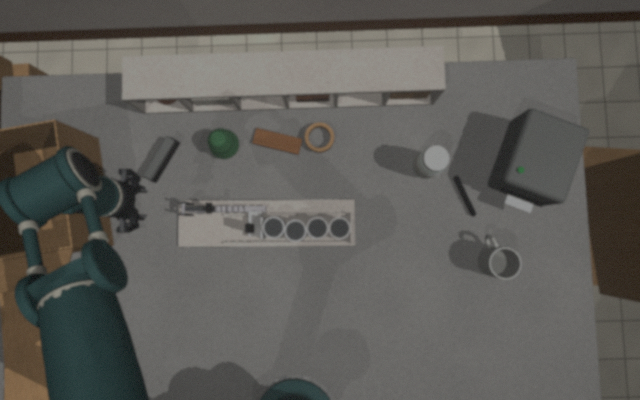

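```bash
python3 -c "
from h import *
print(manip.finish_job())"
```

```text
the job is handed in; nothing more can be done
None
```

The rack is restocked and the job was handed in at about 35.6 s of the 208 s allowed; it reports no verdict.

I flipped the pawl over and drew the bar back to its stop. I then slid both old tins to the lip and stood the two new tins behind them; only two could be seen on the table. Finally I pushed the bar forward until the row resisted with about 15 N and laid the pawl back down in the teeth.

My last checks came from the camera images:

- **Tins:** All four stand upright in the lane at rack y of about 26, 84, 138 and 194 mm. They are within 1 mm of the centreline except the third, which sits about 6 mm off but inside the ±15 mm limit.
- **Pusher:** Its face is at about 220 mm, against the last tin.
- **Pawl:** The knob reads close to 0 rad, so the pawl is down.
- **Bystanders:** They look unmoved in the images, which I compared by eye. The arm is clear of everything.

No check failed. After I let go of the flipped-over pawl it rested at about 1.73 rad rather than at the 2.0 stop, but it stayed up as needed.

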